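Stamp the bisque plaque with the spring hand stamp kept behind a jar

ROBOT

A 6-joint arm with a two-finger parallel gripper is mounted at the origin on a cart in front of the work surface, level with it; the furniture and walls round the work are solid. World frame = base frame: x ahead of the robot, y to its left, z up, the work surface at z = 0. Lengths are in mm, angles in rad, forces in N, time in s.
With the tool pointing down it reaches from about 325 to 875 mm from the base axis. Payload 4.4 kg.
Tool frame: the origin (TCP) lies at the very end of the fingers, on their centre line; the grasp point (between the pads) lies 19 mm behind it; y points along the fingers, x is the direction in which the jaws open and shut, and the axes are right-handed (so a half turn about y gives the same grasp; the last joint's range is limited). The gripper opens to 85 mm and grips with 20 to 120 N. Pads are 22 mm wide; open, the fingers measure 114 mm over their backs; the gripper's body (76 mm by 85 mm) begins 54 mm behind the grasp point. The pads swing forward as they close: fully open they stand 13 mm farther back than shut.
Start: joints at [-1.429, 0.207, 1.542, -0, 1.393, -0.15], TCP at [165.952, -550.534, 231.282] pointing down, gripper open.
Joint ranges: [-2.73, 2.73], [-0.86, 2.22], [0.23, 2.46], [-1.11, 4.25], [0.08, 2.63], [-2.82, 2.82]. Speed limits (rad/s): [2.79, 2.79, 3.14, 3.14, 3.14, 3.14].

INTERFACE

Orientations are given as [roll, pitch, yaw] about the fixed x, y, z axes, in that order (R = Rz(yaw) Ry(pitch) Rx(roll)).
In Python, from station import sense, snapshot, job_done gives the robot as it stands.
- The arm moves only by the tool carry_out, never from a script. Its arguments are lists of equal length, an entry for each row: "travel": the shift along the tool's x, y, z in mm, a list of three; "roll": the turn about the tool's y in degrees; "jaw": the finger opening in mm, from 0 to 85.4. A call has 1 to 5 rows; each row is the pose to reach, as a shift and turn from the pose measured when the call began, along the tool's axes at that moment; what a row does not reach only later rows make up. A row lasts 1/12 s, in which the tool goes at most 41.7 mm and 7.16 degrees, less where a joint would pass 70% of its speed; a pose out of reach is approached as far as the arm can. A call with a gripper value outside its range is refused whole. The fingers move at their own pace and stop on an object; "force" is the grip in N (left out, the last holds). Time passes only in rows, so rows that repeat a pose let the fingers close. It gives the time, the measured TCP pose, the force and the opening at its end, in the units of the state.
- sense(): the state, without advancing time (a new reading comes with each control period).
- snapshot(name): name is "side" or "top" or "wrist"; returns a dict with "img" (480x640x3 uint8, red, green, blue), "mtx" (3x3 intrinsics, pixels), "R" (3x3) and "t" (3): a world point X has camera coordinates R X + t. Camera axes: x right, y down, z forward; pixel columns grow to the right and rows downward; lengths in mm; the calibration is good to about 2 mm. A picture is of the moment at which its call begins. There is no depth.
- job_done(): hands the job in, once; it reports no verdict.
The state is a dict: "t": time; "qpos": joint angles; "qd": joint speeds; "effort": joint torques, N m; "position": TCP position; "tcp_rot": TCP orientation; "wrist_force": force on the tool from outside, world axes, zero at the start; "torque": the same for the moment, N m; "finger_gap": finger opening in mm.
Only numpy, scipy, OpenCV 4.12 (cv2) and the standard library are available. Lean on these libraries where they do the work, as an engineer would, in place of code of your own. Each camera call takes 0.05 s, during which the arm holds its last target.

TASK

Mark the plaque on the banding wheel: take the jar of underglaze that blocks the stall aside, fetch the hand stamp from behind it, stand the stamp centred and square on the plaque's pale panel, and press its red head down until it comes hard against its stop, holding it there firmly (about 20 N, the bisque breaks above 35 N) for a second before letting it spring back up. Leave the stamp standing on the panel, put the jar back upright on its cork disc in the stall, and do not disturb the two neighbouring jars.

Things in the scene. Friction and masses are not known exactly. Their poses are not given: they have to be found in the camera images.
- jar_center (a point): The blocking jar: a round jar of underglaze with an olive-grey screw cap, 55 mm in diameter, 83 mm tall, about 0.16 kg; this point is its centre, half-way up (41.5 mm above its underside). It starts on the cork disc, a few mm in front of the stamp, so that no finger fits between the two.
- jar: The same blocking jar; origin at the centre of its underside, z up its axis. Bare table to set it down meanwhile: around x = 0.43, y = -0.02 m.
- jar_mark (a point): Centre of the cork disc (60 mm in diameter, flush) at the front of the stall's tray, where the jar belongs; the point lies on the tray's top, 6 mm above the table. Axes as the stall: x points to the back of the stall, y to its left.
- stall: Fixed wooden stall: tray x -87 to 63 mm, 88 mm wide, 6 mm thick; on it two cheeks to 80 mm height, 64 mm apart inside, x -22 to 62 mm, and a low back (32 mm high) at x = 59 mm. Origin on the table under the stamp's starting place; x points to the back (away from the jar), y to its left. The cheeks leave the fingers no room in y: take the stamp by closing along x.
- stamp: The hand stamp, 80 mm tall, about 0.29 kg: a dark steel frame 44 mm (x) by 56 mm (y) by 36 mm high with the oblong red plunger head above it. Origin at the centre of the frame's underside, x and y parallel to the stall's at the start.
- stamp_foot (a point): Centre of the underside of the stamp's frame.
- stamp_head (a point): Centre of the stamp's red head, a block 30 mm (x) by 44 mm (y) by 24 mm high with a flat top; 68 mm above the stamp's underside when up (flat top at 80 mm, head's underside 20 mm above the frame's top). The stamp can be lifted by it. Moves down with the plunger.
- stamp_plunger (a joint): Travel of the stamp's head, m: 0 when up, growing as it is pressed. The spring takes 3 N to start and about 7 N at 18 mm. A slightly yielding rubber die inside the frame moves with the head and is screwed to an unknown depth: it meets the surface below after 5 to 18 mm of travel, and that is the stop; feel for it.
- plaque: Terracotta bisque plaque, 130 mm (x) by 120 mm (y) by 12 mm thick, fixed flat on the round banding wheel (bat 302 mm in diameter, top 38 mm above the table). Origin at the centre of its underside. Fragile: a press of more than 35 N breaks it; a good mark needs at least 14 N through the stamp.
- plaque_panel (a point): Centre of the pale panel, 56 mm (plaque's x) by 70 mm (plaque's y), on top of the plaque. The stamp's frame (44 by 56 mm) stands in it with its long side along the panel's long side, either way round.
- jar_left_center (a point): Bystander: jar with an off-white cap, 55 mm in diameter, 82 mm tall, to the left of the stall; its centre, half-way up.
- jar_right_center (a point): Bystander: jar with an off-white cap, 54 mm in diameter, 82 mm tall, to the right of the stall; its centre, half-way up.
There are look-alikes about, which are no part of the job. What is shaped like the jar but pink is not meant.

How it is judged:
By the outcome, as a careful person would: the job done as asked, in the order asked, and still so for the second after the job is handed in, with the robot touching nothing.
It also fails if it takes over 72 s, if anything falls off the work surface, if the arm or the gripper's body presses on something with over 40 N, if the wrist force passes 120 N, or if a joint passes its speed limit or range.

## Working session

There is one attempt and no reset: what is moved stays moved. The work goes in short steps, Python scripts to look and compute and a tool call to move; the robot and the scene stay as the last step left them, time stands still between calls to the robot, and variables do not carry over. Pictures are saved under pics/ and viewed, and the job is handed in when it is done.

Besides the shell and the picture viewer there is one more tool, called after "Request:" by a JSON object that holds its "op" and its "data", one argument or row to a line. carry_out: Moves the arm, as the interface text tells. Its arguments: {"type":"object","properties":{"travel":{"type":"array"},"roll":{"type":"array"},"jaw":{"type":"array"},"force":{"type":"number"}},"required":["travel","roll","jaw"]}

```bash
ls; mkdir -p pics
python3 - <<'E'
from station import sense,snapshot
import cv2,numpy as np
for n in("side","top","wrist"):
    s=snapshot(n);cv2.imwrite(f"pics/{n}0.png",s["img"][:,:,::-1]);print(n,s["mtx"].round(1).tolist(),s["R"].round(4).tolist(),s["t"].round(1).tolist())
print(sense())
E
```

```text
pics
side [[450.3, 0.0, 318.4], [0.0, 450.3, 231.2], [0.0, 0.0, 1.0]] [[-0.8836, -0.4683, -0.0014], [-0.2157, 0.4095, -0.8864], [0.4157, -0.7829, -0.4629]] [421.9, 214.8, 672.7]
top [[551.7, 0.0, 317.0], [0.0, 551.7, 240.4], [0.0, 0.0, 1.0]] [[-0.0236, -0.9995, -0.0218], [-0.9965, 0.0252, -0.08], [0.0805, 0.0198, -0.9966]] [-36.1, 499.9, 1229.0]
wrist [[416.0, 0.0, 321.3], [0.0, 416.0, 242.0], [0.0, 0.0, 1.0]] [[0.2897, -0.9571, -0.0019], [-0.9073, -0.2752, 0.3179], [-0.3048, -0.0903, -0.9481]] [-574.7, -41.4, 380.6]
{'t': 0.15, 'qpos': array([-1.42850374e+00,  2.07252615e-01,  1.54263747e+00, -1.69874240e-06,
        1.39350344e+00, -1.50537017e-01]), 'qd': array([-0.00081714, -0.00029694, -0.00450481, -0.00172449,  0.00038127,
       -0.00179416]), 'effort': array([-2.17521615e-04, -3.83512902e+01, -2.92036861e+01, -2.95172977e-04,
        6.67042812e-03,  1.07806636e-05]), 'position': array([ 165.86435587, -549.9398869 ,  230.37087087]), 'tcp_rot': array([-1.5705279 ,  0.00178075, -1.27796618]), 'wrist_force': array([ 0.04357673,  0.28580701, -0.34481457]), 'torque': array([0.04193316, 0.06862325, 0.03982631]), 'finger_gap': 85.3665072643134}
```

View pics/side0.png

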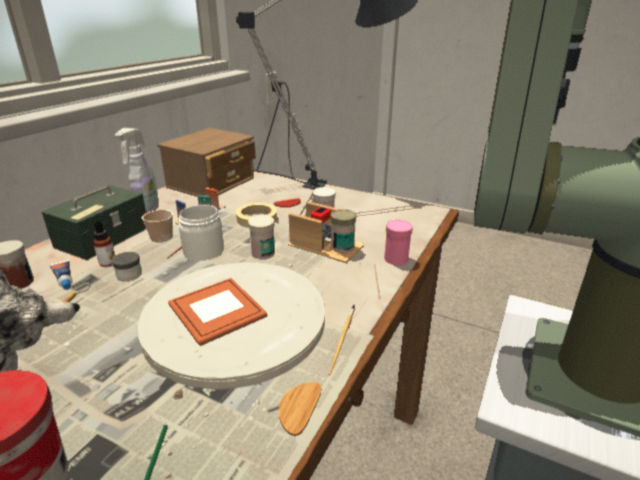

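View pics/top0.png

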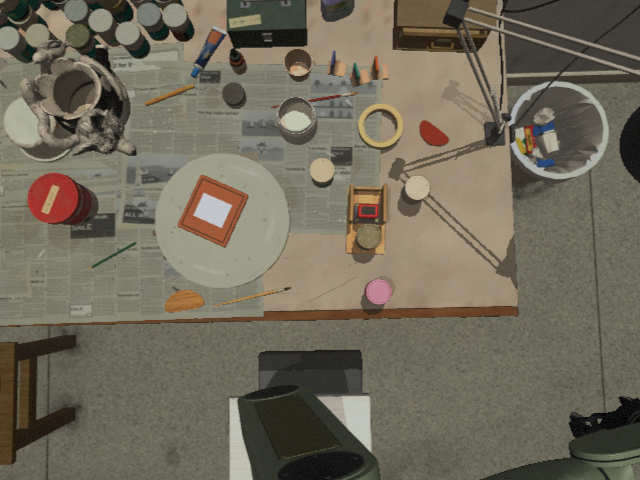

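View pics/wrist0.png

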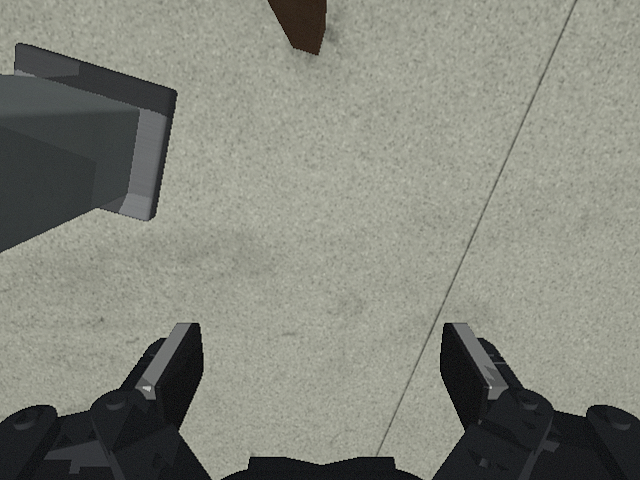

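The top view shows the stall at about (367,220), with the jar cap at (369,236), the red head at (367,212), and the bystanders at (322,170) and (417,187). The pink look-alike is at (378,291), and the pale panel at (212,211). The side view agrees. I'll enlarge these areas.

Run:
```python
import cv2
t=cv2.imread("pics/top0.png");s=cv2.imread("pics/side0.png")
cv2.imwrite("pics/tc1.png",cv2.resize(t[150:310,300:450],None,fx=5,fy=5,interpolation=2)[:600])
cv2.imwrite("pics/tc2.png",cv2.resize(t[150:290,150:300],None,fx=4,fy=4,interpolation=2))
cv2.imwrite("pics/sc1.png",cv2.resize(s[170:280,240:420],None,fx=4.4,fy=4.4,interpolation=2))
```

```text
(no output)
```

View pics/tc1.png

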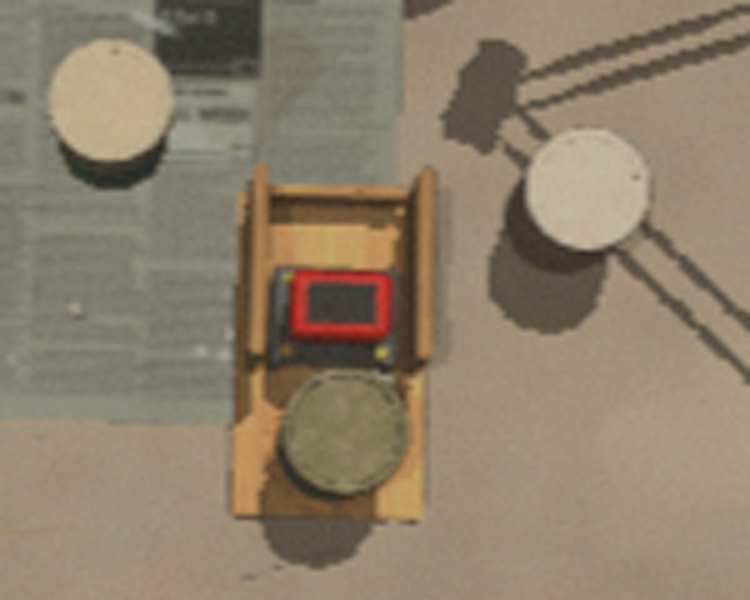

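View pics/tc2.png

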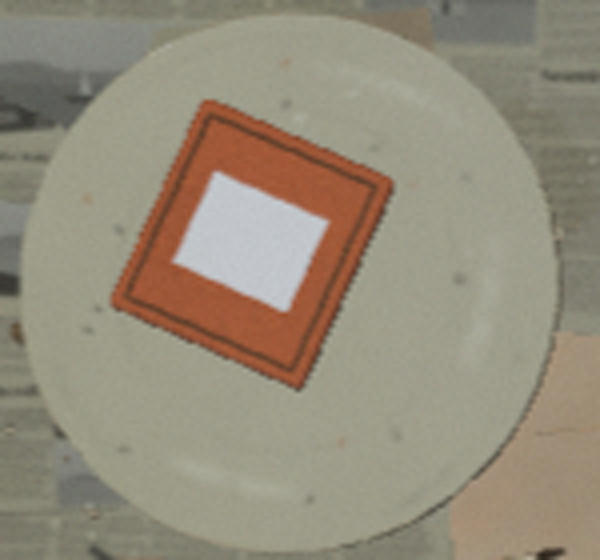

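View pics/sc1.png

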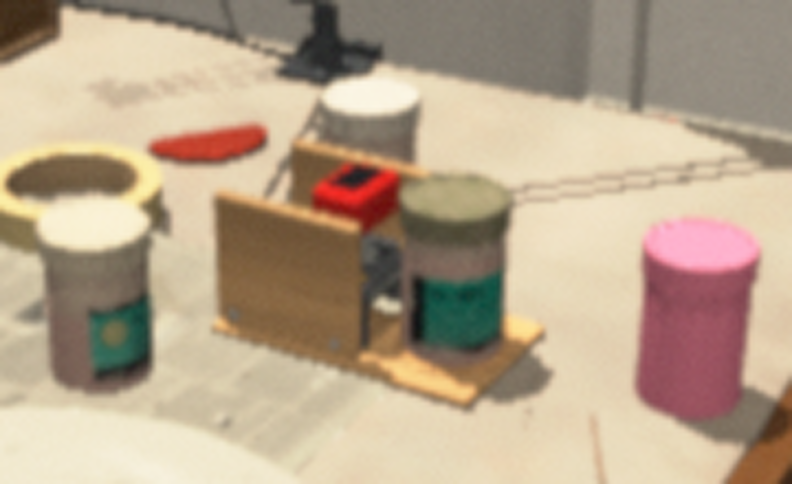

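```bash
cat > h.py <<'E'
import numpy as np,cv2,json
from station import sense,snapshot
from scipy.spatial.transform import Rotation as Rn
CAL={"top":([[551.7,0,317.0],[0,551.7,240.4],[0,0,1]],None,None)}
def ray(s,uv,z):
    d=s["R"].T@np.linalg.inv(s["mtx"])@np.array([uv[0],uv[1],1.]);o=-s["R"].T@s["t"]
    return o+d*(z-o[2])/d[2]
def proj(s,X):
    c=s["R"]@np.array(X,float)+s["t"];p=s["mtx"]@c;return p[:2]/p[2]
def tool(p_to,yaw_to=None):
    st=sense();R=Rn.from_euler("xyz",st["tcp_rot"]);
    return R.inv().apply(np.array(p_to)-st["position"]).round(1)
E
python3 - <<'E'
from h import *
s=snapshot("top")
def c1(u,v):return ((u+.5)/5-.5+300,(v+.5)/5-.5+150)
def c2(u,v):return ((u+.5)/4-.5+150,(v+.5)/4-.5+150)
def P(n,p,z):print(n,ray(s,p,z).round(1))
P("jarcap",c1(344,431),89)
H=[ray(s,c1(*p),86) for p in[(292,270),(388,270),(390,338),(292,340)]]
print("head",np.mean(H,0).round(1),np.array(H).round(1)[:,:2].tolist())
for p in[(233,516),(422,521)]:P("trayfront",c1(*p),6)
for p in[(252,165),(268,168),(265,356),(247,356)]:P("cheekL",c1(*p),80)
for p in[(418,166),(438,170),(432,360),(414,358)]:P("cheekR",c1(*p),80)
P("jl",c1(111,100),82);P("jr",c1(588,189),82)
for p in[(214,170),(329,220),(291,312),(172,263)]:P("panel",c2(*p),50)
for p in[(207,100),(392,184),(300,388),(113,302)]:P("plaque",c2(*p),50)
P("pink",(378,291),85)
P("wheel",(222,220),38)
# side
s2=snapshot("side")
def c3(u,v):return ((u+.5)/4.4-.5+240,(v+.5)/4.4-.5+170)
P("jarcap side",c3(455,196),89);P("head side",c3(358,190),86)
P("jl side",c3(95,224),82);P("jr side",c3(371,97),82)
P("tray corner frontleft",c3(472,398),6);P("frontright",c3(545,330),6)
E
```

```text
jarcap [ 500.2 -159.5   89. ]
head [ 555.  -159.9   86. ] [[570.5, -139.6], [569.4, -180.8], [540.0, -180.7], [540.2, -138.7]]
trayfront [ 469.8 -113.9    6. ]
trayfront [ 465.4 -199.8    6. ]
cheekL [ 617.8 -124.    80. ]
cheekL [ 616.3 -130.9   80. ]
cheekL [ 534.3 -127.2   80. ]
cheekL [ 534.5 -119.4   80. ]
cheekR [ 615.3 -195.7   80. ]
cheekR [ 613.3 -204.3   80. ]
cheekR [ 530.7 -199.    80. ]
cheekR [ 531.8 -191.3   80. ]
jl [647.6 -63.5  82. ]
jr [ 602.9 -268.4   82. ]
panel [610.9 202.9  50. ]
panel [581.  138.8  50. ]
panel [530.1 160.6  50. ]
panel [559.2 226.8  50. ]
plaque [650.6 206.6  50. ]
plaque [600.3 103.4  50. ]
plaque [487.6 156.   50. ]
plaque [538.2 259.9  50. ]
pink [ 382.4 -176.5   85. ]
wheel [548.6 163.5  38. ]
jarcap side [ 548.1 -106.7   89. ]
head side [552.7 -59.5  86. ]
jl side [539.8  70.   82. ]
jr side [599.1 -67.   82. ]
tray corner frontleft [ 453.2 -115.     6. ]
frontright [ 487.5 -153.8    6. ]
```

Run:
```python
from h import *
s2=snapshot("side")
def c3(u,v):return ((u+.5)/4.4-.5+240,(v+.5)/4.4-.5+170)
def P(n,p,z):print(n,ray(s2,p,z).round(1))
P("jarcap side",c3(455,196),89);P("head side",c3(358,190),86)
P("jl side",c3(95,224),82);P("jr side",c3(371,97),82)
P("tray corner frontleft",c3(472,398),6);P("frontright",c3(545,330),6)
s=snapshot("wrist");st=sense();R=Rn.from_euler("xyz",st["tcp_rot"]).as_matrix()
print("cam in tool",(R.T@(-s["R"].T@s["t"]-st["position"])).round(1),(s["R"]@R).round(3).tolist(),tool([501,-160,200]))
```

```text
jarcap side [ 501.1 -157.1   89. ]
head side [ 549.  -146.8   86. ]
jl side [647.  -61.6  82. ]
jr side [ 602.3 -264.1   82. ]
tray corner frontleft [ 470.  -114.7    6. ]
frontright [ 465. -193.    6.]
cam in tool [   0.7 -142.5   82.3] [[1.0, 0.0, 0.001], [0.001, -0.318, -0.948], [0.0, 0.948, -0.318]] [-277.    31.2  433.5]
```

Request:
{"op": "carry_out", "data": {
  "travel": [
    [-21,2,33],
    [-42,4,66],
    [-63,6,99],
    [-84,8,132],
    [-105,10,165]
  ],
  "roll": [4,8,12,16,19.6],
  "jaw": [85,85,85,85,85]
}}

```text
t: 0.77
position: [294.4, -400.8, 221.1]
tcp_rot: [-1.571, 0.0, -1.624]
wrist_force: [0.7, 0.3, -0.4]
finger_gap: 84.7
```

```bash
python3 -c "
from h import *
print(sense()['tcp_rot'],sense()['position'],tool([501,-158,200]))"
```

```text
[-1.57054957e+00  2.72306585e-04 -1.62426467e+00] [ 294.39779799 -400.81307054  221.06703444] [-253.5   21.2  193.3]
```

Request:
{"op": "carry_out", "data": {
  "travel": [
    [-32,3,24],
    [-64,6,48],
    [-96,8,72],
    [-128,11,97],
    [-160,13,121]
  ],
  "roll": [0,0,0,0,0],
  "jaw": [85,85,85,85,85]
}}

```text
t: 1.18
position: [424.8, -245.8, 208.2]
tcp_rot: [-1.57, -0.0, -1.624]
wrist_force: [0.6, -0.6, 0.2]
finger_gap: 84.8
```

Request:
{"op": "carry_out", "data": {
  "travel": [
    [-31,3,24],
    [-62,5,48],
    [-93,8,72],
    [-93,8,72],
    [-93,8,72]
  ],
  "roll": [0,0,0,0,0],
  "jaw": [85,85,85,85,85]
}}

```text
t: 1.6
position: [502.4, -155.0, 200.0]
tcp_rot: [-1.571, -0.0, -1.62]
wrist_force: [-0.8, -0.6, 0.4]
finger_gap: 85.1
```

```bash
python3 -c "
from h import *
print(sense()['tcp_rot'],sense()['position'],tool([501,-158,36]))
s=snapshot('wrist');cv2.imwrite('pics/w1.png',s['img'][:,:,::-1]);print(proj(s,[501,-158,89]),proj(s,[501,-158,36]))"
```

```text
[-1.57058852e+00 -1.43290872e-04 -1.61988534e+00] [ 502.40370447 -154.96399299  200.00538314] [  3.1 164.   -1.3]
[325.10462972 240.10499226] [324.5044489  218.32089092]
```

View pics/w1.png

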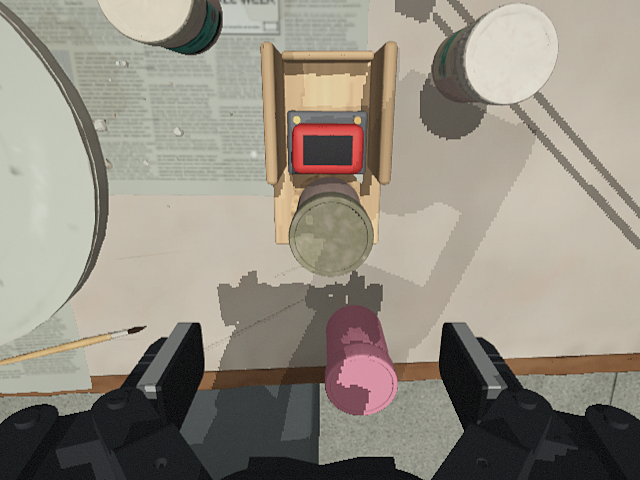

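Wrist view: jar cap at (331,236), red head at (328,148), pink jar at (361,385), and the stall runs from (275,243) to (380,243) at the front. I'll triangulate from these.

```bash
python3 -c "
from h import *
s=snapshot('wrist');im=s['img'][:,:,::-1]
cv2.imwrite('pics/w1c.png',cv2.resize(im[20:280,230:430],None,fx=2.3,fy=2.3,interpolation=2))
print(ray(s,(331,236),89),ray(s,(328,147.5),86),ray(s,(275,243),6),ray(s,(378,243),6),ray(s,(130,5),82),ray(s,(511,54),82))"
```

```text
[ 502.8274853  -163.19217892   89.        ] [ 558.0975583 -163.817459    86.       ] [ 472.3783652 -115.8538068    6.       ] [ 467.93922591 -203.75776258    6.        ] [640.64639542 -57.62954542  82.        ] [ 604.95962412 -271.17316521   82.        ]
```

View pics/w1c.png

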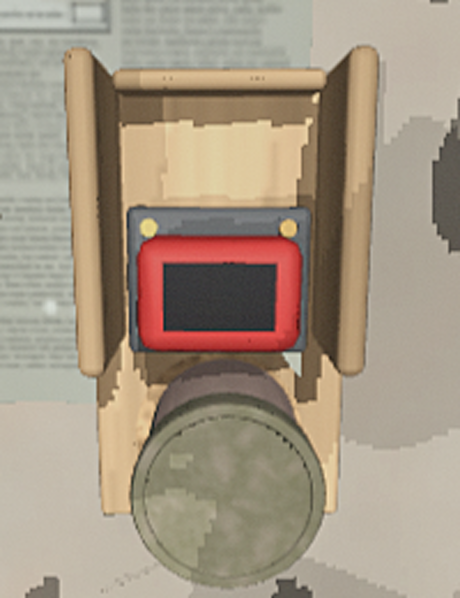

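Request:
{"op": "carry_out", "data": {
  "travel": [
    [3,0,0],
    [5.5,40,-1],
    [5.5,80,-1],
    [5.5,120,-1],
    [5.5,145,-1]
  ],
  "roll": [0,0,0,0,0],
  "jaw": [85,85,85,85,85]
}}

```text
t: 2.12
position: [496.9, -163.3, 51.8]
tcp_rot: [-1.575, 0.001, -1.627]
wrist_force: [-0.6, 0.2, -0.8]
finger_gap: 84.9
```

```bash
python3 -c "
from h import *
print(sense()['tcp_rot'],sense()['position'],tool([501.5,-160.5,36]))
s=snapshot('wrist');cv2.imwrite('pics/w2.png',s['img'][:,:,::-1])
s=snapshot('side');cv2.imwrite('pics/s2.png',cv2.resize(s['img'][130:290,240:440,::-1],None,fx=3.5,fy=3.5))"
```

```text
[-1.57501639e+00  1.07404657e-03 -1.62724971e+00] [ 496.85915284 -163.33701863   51.7560079 ] [-3.1 15.7  4.5]
```

View pics/w2.png

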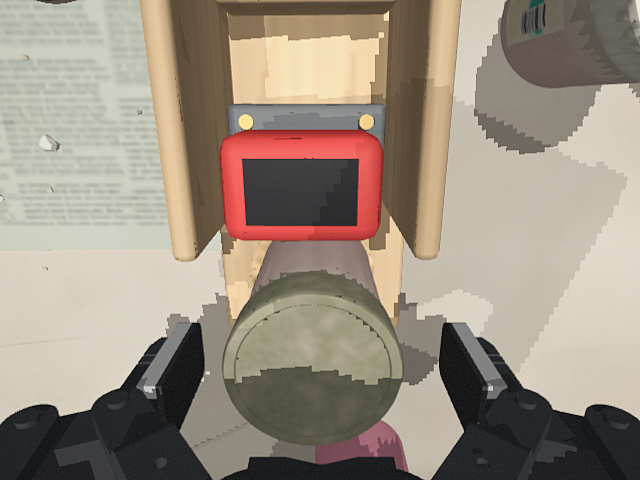

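View pics/s2.png

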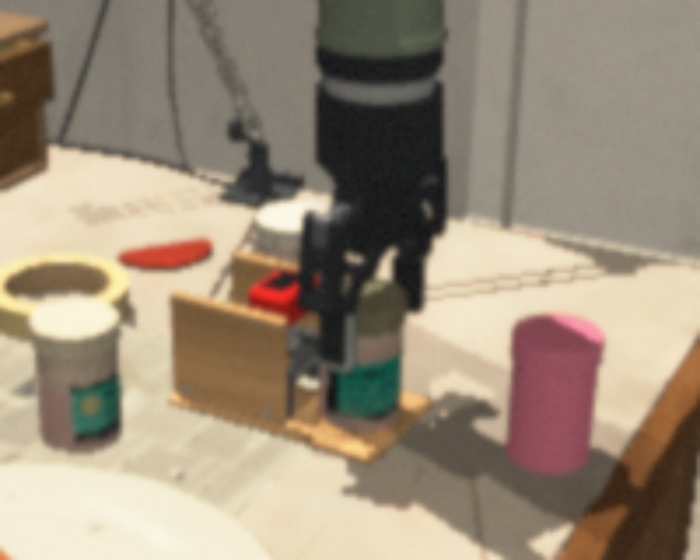

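Both views show the open fingers straddling the jar cap, with the cap at (313,357) and the finger midline near 322. That puts the jar about 3 mm to the tool's -x. I'll correct, go down and close.

Request:
{"op": "carry_out", "data": {
  "travel": [
    [-3,5,4],
    [-3,14,4],
    [-3,14,4],
    [-3,14,4],
    [-3,14,4]
  ],
  "roll": [0,0,0,0,0],
  "jaw": [85,85,85,70,60],
  "force": 30
}}

```text
t: 2.63
position: [499.8, -159.7, 37.6]
tcp_rot: [-1.579, 0.003, -1.627]
wrist_force: [-0.1, -0.1, 0.2]
finger_gap: 63.4
```

Request:
{"op": "carry_out", "data": {
  "travel": [
    [0,0,0],
    [0,0,0],
    [0,0,0],
    [0,0,0],
    [0,0,0]
  ],
  "roll": [0,0,0,0,0],
  "jaw": [57,55,53,50,50]
}}

```text
t: 3.05
position: [501.0, -160.5, 39.1]
tcp_rot: [-1.577, 0.001, -1.627]
wrist_force: [-0.9, -1.5, 6.0]
finger_gap: 53.7
```

Request:
{"op": "carry_out", "data": {
  "travel": [
    [0,-15,0],
    [0,-45,0],
    [0,-75,0],
    [0,-95,0],
    [0,-95,0]
  ],
  "roll": [0,0,0,0,0],
  "jaw": [50,50,50,50,50]
}}

```text
t: 3.47
position: [504.9, -162.1, 139.0]
tcp_rot: [-1.567, -0.002, -1.627]
wrist_force: [1.1, -1.1, -1.8]
finger_gap: 53.5
```

```bash
python3 -c "
from h import *
print(sense()['tcp_rot'],sense()['position'],tool([430,-20,134]),tool([430,-20,36]))
s=snapshot('wrist');cv2.imwrite('pics/w3.png',s['img'][:,:,::-1])
s=snapshot('top');cv2.imwrite('pics/t3.png',cv2.resize(s['img'][150:290,300:450,::-1],None,fx=4,fy=4))
s=snapshot('side');cv2.imwrite('pics/s3.png',cv2.resize(s['img'][100:290,240:440,::-1],None,fx=3,fy=3))"
```

```text
[-1.56738657 -0.00229501 -1.62658093] [ 504.85968566 -162.09349659  138.99867459] [-137.7    4.4  -82.7] [-137.9  102.4  -83. ]
```

View pics/w3.png

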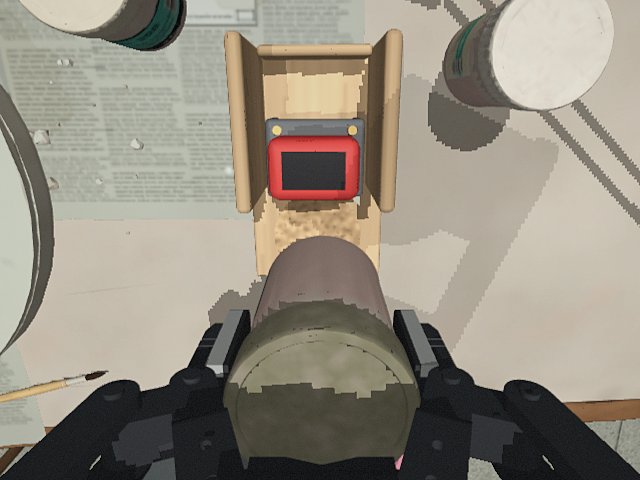

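View pics/s3.png

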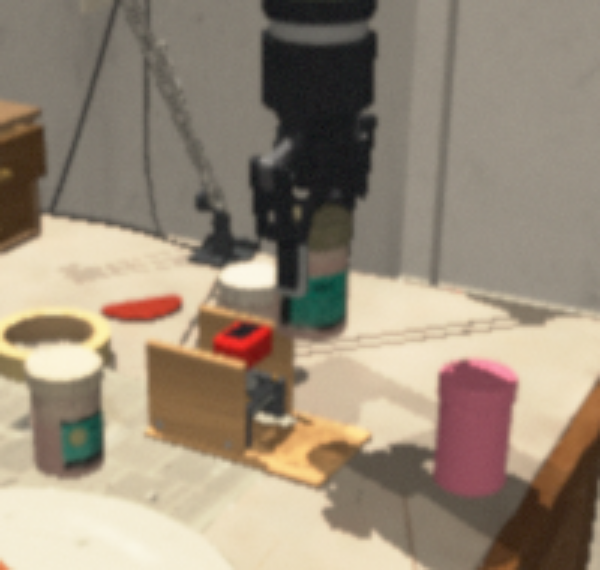

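The jar is held upright and clear of the stall, and the cork shows below it. The red head sits at (314,167) in the wrist view. I'm carrying the jar to the bare table.

Request:
{"op": "carry_out", "data": {
  "travel": [
    [-34,1,-20],
    [-68,2,-41],
    [-103,3,-62],
    [-138,4,-83],
    [-138,4,-83]
  ],
  "roll": [0,0,0,0,0],
  "jaw": [50,50,50,50,50]
}}

```text
t: 4.03
position: [417.6, -11.4, 125.5]
tcp_rot: [-1.591, 0.008, -1.622]
wrist_force: [-0.8, -0.1, -2.6]
finger_gap: 53.5
```

Request:
{"op": "carry_out", "data": {
  "travel": [
    [0,30,0],
    [0,60,0],
    [0,85,0],
    [0,92,0],
    [0,92,0]
  ],
  "roll": [0,0,0,0,0],
  "jaw": [50,50,50,50,50]
}}

```text
t: 4.45
position: [413.2, -10.0, 31.3]
tcp_rot: [-1.598, 0.009, -1.622]
wrist_force: [-0.6, -0.7, -1.6]
finger_gap: 53.4
```

Request:
{"op": "carry_out", "data": {
  "travel": [
    [0,0,0],
    [0,0,0],
    [0,0,0]
  ],
  "roll": [0,0,0],
  "jaw": [50,50,50]
}}

```text
t: 4.7
position: [413.1, -10.0, 31.0]
tcp_rot: [-1.598, 0.009, -1.622]
wrist_force: [0.6, -0.6, -1.0]
finger_gap: 53.2
```

```bash
python3 -c "
from h import *
print(sense())
s=snapshot('wrist');cv2.imwrite('pics/w4.png',s['img'][:,:,::-1])
s=snapshot('side');cv2.imwrite('pics/s4.png',cv2.resize(s['img'][130:330,240:440,::-1],None,fx=3,fy=3))"
```

```text
{'t': 4.7, 'qpos': array([-0.23759224,  0.17591193,  2.06434481,  0.00499059,  0.93021858,
        1.38145881]), 'qd': array([-1.15431962e-03, -5.71424714e-03,  2.54349811e-03, -1.41251512e-03,
        1.54611591e-03, -3.59673593e-06]), 'effort': array([-4.48243262e-02, -2.78857899e+01, -1.99577790e+01, -3.37860372e-02,
        2.93755587e-01,  1.28602613e-03]), 'position': array([413.11381036, -10.04973107,  30.99002568]), 'tcp_rot': array([-1.59843279,  0.00927988, -1.62221974]), 'wrist_force': array([ 0.62793013, -0.62080551, -0.95524999]), 'torque': array([ 0.00204504, -0.16547219, -0.01438185]), 'finger_gap': 53.185733960475694}
```

View pics/s4.png

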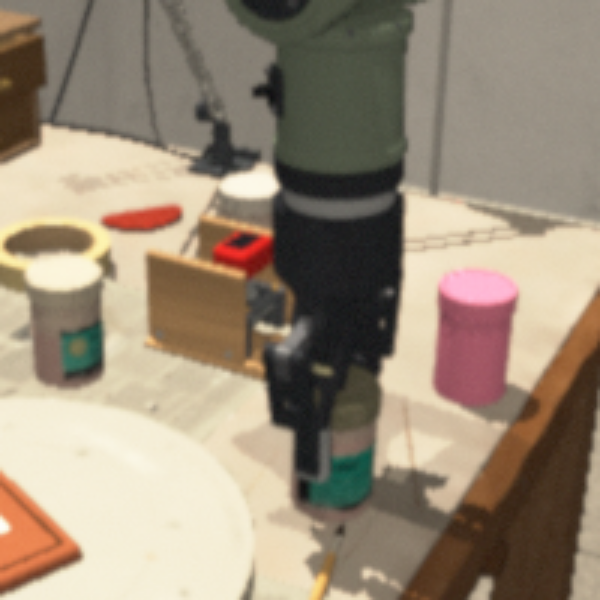

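Request:
{"op": "carry_out", "data": {
  "travel": [
    [0,1,0],
    [0,1,0],
    [0,1,0]
  ],
  "roll": [0,0,0],
  "jaw": [50,50,50]
}}

```text
t: 5.05
position: [413.8, -10.1, 30.7]
tcp_rot: [-1.597, 0.009, -1.622]
wrist_force: [1.5, 1.0, 5.3]
finger_gap: 53.6
```

Contact felt (5 N), so I'm releasing the jar.

Request:
{"op": "carry_out", "data": {
  "travel": [
    [0,0,0],
    [0,0,0],
    [0,0,0],
    [0,0,0],
    [0,0,0]
  ],
  "roll": [0,0,0,0,0],
  "jaw": [65,75,85,85,85]
}}

```text
t: 5.47
position: [413.4, -10.0, 30.4]
tcp_rot: [-1.598, 0.009, -1.622]
wrist_force: [0.2, -0.3, 0.4]
finger_gap: 84.8
```

Request:
{"op": "carry_out", "data": {
  "travel": [
    [0,-20,0],
    [0,-60,0],
    [0,-100,0],
    [0,-130,0],
    [0,-130,0]
  ],
  "roll": [0,0,0,0,0],
  "jaw": [85,85,85,85,85]
}}

```text
t: 5.88
position: [422.0, -12.6, 167.1]
tcp_rot: [-1.584, 0.007, -1.622]
wrist_force: [1.0, 0.7, 0.8]
finger_gap: 84.6
```

```bash
python3 -c "
from h import *
print(sense()['position'],sense()['tcp_rot'])
s=snapshot('wrist');cv2.imwrite('pics/w5.png',s['img'][:,:,::-1])
s=snapshot('top');cv2.imwrite('pics/t5.png',s['img'][:,:,::-1]);cv2.imwrite('pics/t5c.png',cv2.resize(s['img'][170:270,320:420,::-1],None,fx=6,fy=6,interpolation=2))"
```

```text
[421.97037922 -12.6359021  167.12590172] [-1.58353821  0.00664561 -1.62214896]
```

View pics/w5.png

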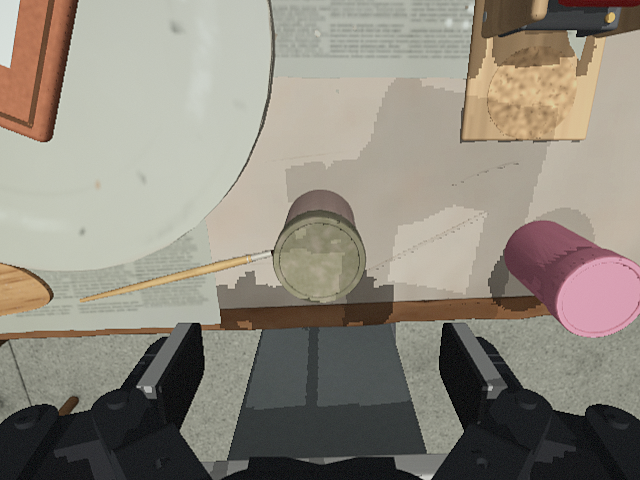

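View pics/t5c.png

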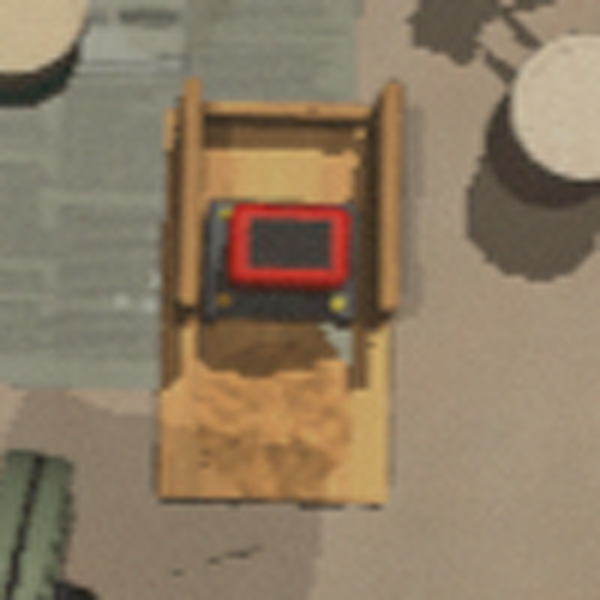

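The jar stands upright on the bare table, and the cork disc is visible in the stall (top crop (275,430)). Next I go to the stamp and turn the jaws onto the stall's x.

Request:
{"op": "carry_out", "data": {
  "travel": [
    [20,-4,20],
    [40,-8,40],
    [60,-12,60],
    [80,-16,80],
    [100,-20,100]
  ],
  "roll": [-7,-14,-21,-28,-35],
  "jaw": [85,85,85,85,85]
}}

```text
t: 6.4
position: [512.0, -117.2, 175.9]
tcp_rot: [-1.588, 0.025, -1.006]
wrist_force: [0.2, 0.2, -0.3]
finger_gap: 84.4
```

```bash
python3 -c "
from h import *
print(sense()['position'],sense()['tcp_rot'],tool([556,-161,200]))"
```

```text
[ 512.02743228 -117.21212053  175.91113232] [-1.58767212  0.02464276 -1.00553366] [ 59.9 -25.8  13.2]
```

Request:
{"op": "carry_out", "data": {
  "travel": [
    [12,-5,3],
    [24,-10,6],
    [36,-15,9],
    [48,-20,11],
    [60,-26,13]
  ],
  "roll": [-7,-14,-21,-28,-35],
  "jaw": [85,85,85,85,85]
}}

```text
t: 6.82
position: [554.4, -160.9, 196.9]
tcp_rot: [-1.57, 0.036, -0.389]
wrist_force: [-0.7, -0.3, 0.9]
finger_gap: 85.0
```

```bash
cat >> h.py <<'E'
def stat(*tg):
    st=sense();R=Rn.from_euler("xyz",st["tcp_rot"]).as_matrix()
    print("t",round(st["t"],2),"pos",st["position"].round(1),"tilt deg (x,y lean of tool axis)",np.degrees(R[:2,1]).round(2),"yaw",np.degrees(np.arctan2(R[1,0],R[0,0])).round(2),"F",st["wrist_force"].round(1),"gap",round(st["finger_gap"],1),"q",st["qpos"].round(2))
    for t in tg: print(" to",t,tool(t))
E
python3 -c "
from h import *
stat([556,-161,200])"
```

```text
t 6.82 pos [ 554.4 -160.9  196.9] tilt deg (x,y lean of tool axis) [-1.9   0.83] yaw -22.26 F [-0.7 -0.3  0.9] gap 85.0 q [-0.43  0.26  1.54 -0.    1.37 -0.04]
 to [556, -161, 200] [ 1.4 -3.1  0.5]
```

Request:
{"op": "carry_out", "data": {
  "travel": [
    [1,-2,0],
    [1,-3,0],
    [1,-3,0],
    [1,-3,0],
    [1,-3,0]
  ],
  "roll": [-7,-14,-19.5,-19.5,-19.5],
  "jaw": [85,85,85,85,85]
}}

```text
t: 7.23
position: [554.2, -160.8, 197.5]
tcp_rot: [-1.557, 0.038, -0.05]
wrist_force: [-0.0, -0.6, 0.7]
finger_gap: 84.9
```

```bash
python3 -c "
from h import *
stat([556,-161,200])
s=snapshot('wrist');cv2.imwrite('pics/w6.png',s['img'][:,:,::-1])"
```

```text
t 7.23 pos [ 554.2 -160.8  197.5] tilt deg (x,y lean of tool axis) [-2.13  0.93] yaw -2.89 F [-0.  -0.6  0.7] gap 84.9 q [-0.43  0.27  1.54 -0.    1.38 -0.38]
 to [556, -161, 200] [ 1.7 -2.6 -0. ]
```

View pics/w6.png

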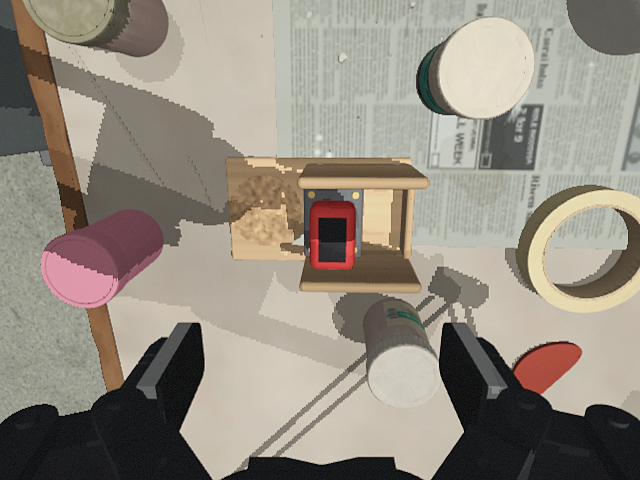

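The wrist view shows the stamp free in the stall, with its head at (332,235). The tool has picked up a 2° lean in transit, so I'm testing whether a short quick outward or upward move takes it out.

Request:
{"op": "carry_out", "data": {
  "travel": [
    [30,-20,0]
  ],
  "roll": [0],
  "jaw": [85]
}}

```text
t: 7.37
position: [574.9, -159.2, 207.7]
tcp_rot: [-1.549, 0.06, -0.053]
wrist_force: [0.2, 0.1, -2.3]
finger_gap: 84.5
```

```bash
python3 -c "
from h import *
stat([556,-161,200])"
```

```text
t 7.37 pos [ 574.9 -159.2  207.7] tilt deg (x,y lean of tool axis) [-3.36  1.41] yaw -3.04 F [ 0.2  0.1 -2.3] gap 84.5 q [-0.41  0.31  1.46 -0.    1.43 -0.36]
 to [556, -161, 200] [-18.2   8.7  -3. ]
```

Request:
{"op": "carry_out", "data": {
  "travel": [
    [-38,17,0]
  ],
  "roll": [0],
  "jaw": [85]
}}

```text
t: 7.45
position: [562.4, -163.1, 205.5]
tcp_rot: [-1.557, 0.036, -0.054]
wrist_force: [1.8, -2.2, 4.1]
finger_gap: 84.9
```

```bash
python3 -c "
from h import *
stat([556,-161,200])"
```

```text
t 7.45 pos [ 562.4 -163.1  205.5] tilt deg (x,y lean of tool axis) [-2.04  0.91] yaw -3.12 F [ 1.8 -2.2  4.1] gap 84.9 q [-0.43  0.28  1.51 -0.    1.39 -0.38]
 to [556, -161, 200] [-6.3  5.8  1.7]
```

Inward motion takes the lean out. I'll continue the same way and read it mid-motion.

Request:
{"op": "carry_out", "data": {
  "travel": [
    [-38,17,0]
  ],
  "roll": [0],
  "jaw": [85]
}}

```text
t: 7.53
position: [526.6, -161.6, 189.6]
tcp_rot: [-1.558, 0.035, -0.055]
wrist_force: [-1.8, 0.0, -1.1]
finger_gap: 84.8
```

```bash
python3 -c "
from h import *
stat([556,-161,200])"
```

```text
t 7.53 pos [ 526.6 -161.6  189.6] tilt deg (x,y lean of tool axis) [-1.95  0.86] yaw -3.14 F [-1.8  0.  -1.1] gap 84.8 q [-0.45  0.22  1.62 -0.    1.34 -0.4 ]
 to [556, -161, 200] [ 29.  -11.4   2.4]
```

Request:
{"op": "carry_out", "data": {
  "travel": [
    [0,0,0]
  ],
  "roll": [0],
  "jaw": [85]
}}

```text
t: 7.62
position: [517.9, -158.5, 182.8]
tcp_rot: [-1.552, 0.051, -0.057]
wrist_force: [-0.2, 1.3, -2.7]
finger_gap: 85.1
```

```bash
python3 -c "
from h import *
stat([556,-161,200])"
```

```text
t 7.62 pos [ 517.9 -158.5  182.8] tilt deg (x,y lean of tool axis) [-2.87  1.25] yaw -3.26 F [-0.2  1.3 -2.7] gap 85.1 q [-0.46  0.22  1.63 -0.    1.35 -0.4 ]
 to [556, -161, 200] [ 37.2 -19.2   0.1]
```

Request:
{"op": "carry_out", "data": {
  "travel": [
    [15,-8,0],
    [50,-16,0],
    [90,-25,0],
    [90,-25,0]
  ],
  "roll": [0,0,0,0],
  "jaw": [85,85,85,85]
}}

```text
t: 7.95
position: [614.5, -164.8, 202.4]
tcp_rot: [-1.552, 0.047, -0.058]
wrist_force: [-0.5, -0.2, -0.5]
finger_gap: 84.9
```

```bash
python3 -c "
from h import *
stat([556,-161,200])"
```

```text
t 7.95 pos [ 614.5 -164.8  202.4] tilt deg (x,y lean of tool axis) [-2.6   1.21] yaw -3.31 F [-0.5 -0.2 -0.5] gap 84.9 q [-0.4   0.39  1.37  0.    1.43 -0.34]
 to [556, -161, 200] [-58.4   5.1   0.3]
```

Request:
{"op": "carry_out", "data": {
  "travel": [
    [-40,5,0]
  ],
  "roll": [0],
  "jaw": [85]
}}

```text
t: 8.03
position: [580.3, -163.4, 197.9]
tcp_rot: [-1.553, 0.042, -0.058]
wrist_force: [-1.3, -0.6, 1.5]
finger_gap: 85.3
```

Request:
{"op": "carry_out", "data": {
  "travel": [
    [0,0,0],
    [0,0,0],
    [0,0,0],
    [0,0,0]
  ],
  "roll": [0,0,0,0],
  "jaw": [85,85,85,85]
}}

```text
t: 8.37
position: [581.3, -163.8, 199.1]
tcp_rot: [-1.554, 0.04, -0.058]
wrist_force: [0.4, 0.7, 0.7]
finger_gap: 85.1
```

```bash
python3 -c "
from h import *
stat([556,-161,200])"
```

```text
t 8.37 pos [ 581.3 -163.8  199.1] tilt deg (x,y lean of tool axis) [-2.21  1.09] yaw -3.33 F [0.4 0.7 0.7] gap 85.1 q [-0.42  0.32  1.47  0.    1.4  -0.36]
 to [556, -161, 200] [-25.4   0.1   1.3]
```

Request:
{"op": "carry_out", "data": {
  "travel": [
    [-10,41,0]
  ],
  "roll": [0],
  "jaw": [85]
}}

```text
t: 8.45
position: [578.9, -166.1, 168.9]
tcp_rot: [-1.562, 0.017, -0.058]
wrist_force: [2.4, -1.3, 1.8]
finger_gap: 85.4
```

Request:
{"op": "carry_out", "data": {
  "travel": [
    [0,0,0],
    [0,0,0],
    [0,0,0],
    [0,0,0]
  ],
  "roll": [0,0,0,0],
  "jaw": [85,85,85,85]
}}

```text
t: 8.78
position: [582.0, -167.5, 172.6]
tcp_rot: [-1.565, 0.01, -0.059]
wrist_force: [-0.4, 0.0, 0.4]
finger_gap: 85.4
```

```bash
python3 -c "
from h import *
stat([556,-161,200])"
```

```text
t 8.78 pos [ 582.  -167.5  172.6] tilt deg (x,y lean of tool axis) [-0.56  0.37] yaw -3.35 F [-0.4  0.   0.4] gap 85.4 q [-0.42  0.33  1.51  0.    1.31 -0.37]
 to [556, -161, 200] [-26.7 -27.1   5.1]
```

A single fast downward row removes 1.6° of lean. A smaller one should finish it.

Request:
{"op": "carry_out", "data": {
  "travel": [
    [0,16,0]
  ],
  "roll": [0],
  "jaw": [85]
}}

```text
t: 8.87
position: [586.6, -169.3, 162.6]
tcp_rot: [-1.569, -0.001, -0.059]
wrist_force: [1.1, -0.9, -0.2]
finger_gap: 84.8
```

Request:
{"op": "carry_out", "data": {
  "travel": [
    [0,0,0],
    [0,0,0],
    [0,0,0],
    [0,0,0]
  ],
  "roll": [0,0,0,0],
  "jaw": [85,85,85,85]
}}

```text
t: 9.2
position: [587.7, -169.8, 164.2]
tcp_rot: [-1.57, -0.003, -0.059]
wrist_force: [0.4, 0.9, -0.1]
finger_gap: 85.0
```

```bash
python3 -c "
from h import *
stat([556,-161,160])
s=snapshot('wrist');cv2.imwrite('pics/w7.png',s['img'][:,:,::-1]);
cv2.imwrite('pics/w7c.png',cv2.resize(s['img'][130:330,180:460,::-1],None,fx=2.8,fy=2.8,interpolation=2))"
```

```text
t 9.2 pos [ 587.7 -169.8  164.2] tilt deg (x,y lean of tool axis) [0.2  0.03] yaw -3.35 F [ 0.4  0.9 -0.1] gap 85.0 q [-0.42  0.34  1.52  0.    1.28 -0.37]
 to [556, -161, 160] [-32.1   4.1   6.9]
```

View pics/w7c.png

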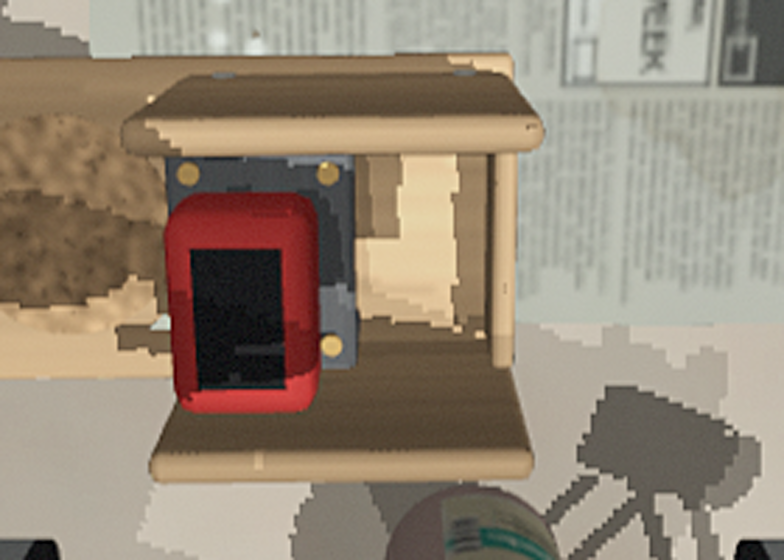

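```bash
python3 -c "
from h import *
s=snapshot('wrist')
def c(u,v):return ((u+.5)/2.8-.5+180,(v+.5)/2.8-.5+130)
for p in[(245,303),(166,303),(320,303),(245,193),(245,412)]:print(ray(s,c(*p),84).round(1))
for p in[(188,250),(284,250),(286,385),(195,388)]:print('black',ray(s,c(*p),86).round(1))
stat()"
```

```text
[ 558.4 -158.7   84. ]
[ 542.6 -157.8   84. ]
[ 573.5 -159.6   84. ]
[ 560.7 -136.3   84. ]
[ 556.1 -182.4   84. ]
black [ 548.7 -146.6   86. ]
black [ 567.4 -147.7   86. ]
black [ 565.3 -176.1   86. ]
black [ 546.8 -175.6   86. ]
t 9.3 pos [ 587.1 -169.5  163.4] tilt deg (x,y lean of tool axis) [0.13 0.07] yaw -3.35 F [-0.  -0.5  0.6] gap 85.0 q [-0.42  0.34  1.52  0.    1.28 -0.37]
```

Request:
{"op": "carry_out", "data": {
  "travel": [
    [-8,4,2],
    [-20,14,5],
    [-28,26,7],
    [-31,35,7.2],
    [-31,35,7.2]
  ],
  "roll": [0,0,0,0,0],
  "jaw": [85,85,85,85,85]
}}

```text
t: 9.72
position: [553.8, -159.3, 125.6]
tcp_rot: [-1.567, 0.003, -0.059]
wrist_force: [-0.9, 0.2, 0.1]
finger_gap: 84.7
```

Request:
{"op": "carry_out", "data": {
  "travel": [
    [0,0,0],
    [0,0,0],
    [0,0,0]
  ],
  "roll": [0,0,0],
  "jaw": [85,85,85]
}}

```text
t: 9.97
position: [554.4, -159.6, 126.2]
tcp_rot: [-1.568, 0.002, -0.059]
wrist_force: [0.0, -1.2, -0.0]
finger_gap: 85.2
```

```bash
python3 -c "
from h import *
stat([556.5,-160.5,58])
s=snapshot('wrist');cv2.imwrite('pics/w8.png',s['img'][:,:,::-1])"
```

```text
t 9.97 pos [ 554.4 -159.6  126.2] tilt deg (x,y lean of tool axis) [-0.12  0.17] yaw -3.36 F [ 0.  -1.2 -0. ] gap 85.2 q [-0.43  0.32  1.63  0.    1.19 -0.37]
 to [556.5, -160.5, 58] [ 2.3 68.1 -1. ]
```

View pics/w8.png

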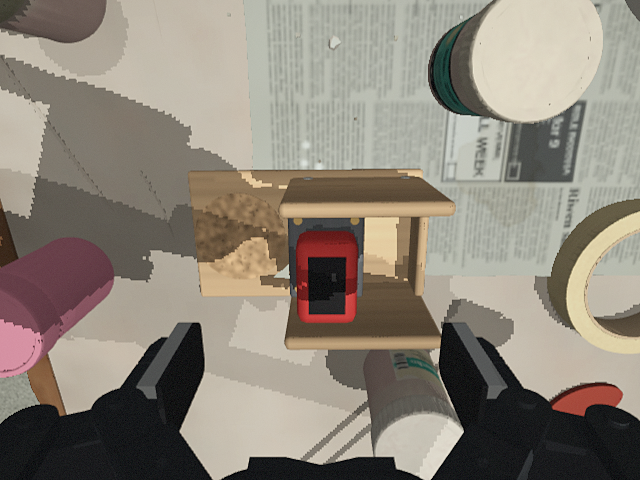

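Request:
{"op": "carry_out", "data": {
  "travel": [
    [1,10,-0.5],
    [2,28,-1],
    [2.5,48,-1],
    [2.5,62,-1],
    [2.5,69,-1]
  ],
  "roll": [0,0,0,0,0],
  "jaw": [85,85,85,85,85]
}}

```text
t: 10.43
position: [555.6, -160.1, 54.7]
tcp_rot: [-1.567, 0.005, -0.059]
wrist_force: [-0.9, -0.2, 0.1]
finger_gap: 84.5
```

Request:
{"op": "carry_out", "data": {
  "travel": [
    [0,0,0],
    [0,0,0],
    [0,0,0]
  ],
  "roll": [0,0,0],
  "jaw": [70,60,55]
}}

```text
t: 10.68
position: [556.3, -160.4, 55.3]
tcp_rot: [-1.567, 0.004, -0.059]
wrist_force: [1.1, -0.3, 0.5]
finger_gap: 55.1
```

```bash
python3 -c "
from h import *
stat([556.8,-160.5,57])
s=snapshot('wrist');cv2.imwrite('pics/w9.png',s['img'][:,:,::-1])"
```

```text
t 10.68 pos [ 556.3 -160.4   55.3] tilt deg (x,y lean of tool axis) [-0.22  0.22] yaw -3.36 F [ 1.1 -0.3  0.5] gap 55.1 q [-0.43  0.42  1.67  0.    1.06 -0.37]
 to [556.8, -160.5, 57] [ 0.5 -1.7 -0.1]
```

View pics/w9.png

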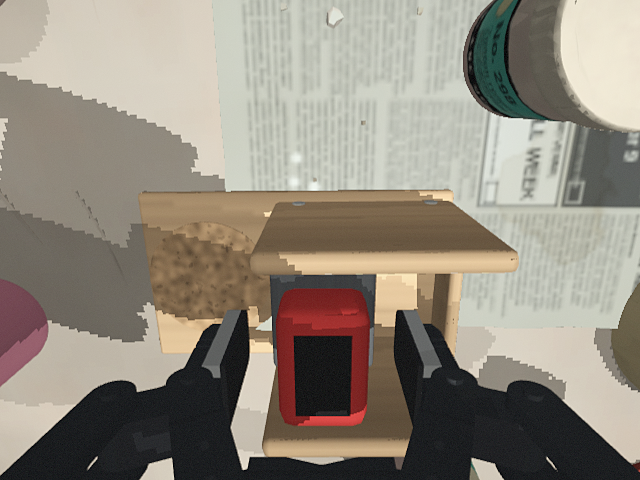

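The head sits centred between the pads at (323,360), so I'm closing.

Request:
{"op": "carry_out", "data": {
  "travel": [
    [0,-0.5,0],
    [0,-1,0],
    [0,-1,0],
    [0,-1,0],
    [0,-1,0]
  ],
  "roll": [0,0,0,0,0],
  "jaw": [45,38,33,28,25],
  "force": 40
}}

```text
t: 11.15
position: [557.2, -160.7, 57.5]
tcp_rot: [-1.568, 0.002, -0.059]
wrist_force: [1.2, -0.1, 2.9]
finger_gap: 29.3
```

Request:
{"op": "carry_out", "data": {
  "travel": [
    [0,0,0],
    [0,0,0]
  ],
  "roll": [0,0],
  "jaw": [24,24]
}}

```text
t: 11.32
position: [557.2, -160.8, 57.7]
tcp_rot: [-1.568, 0.002, -0.059]
wrist_force: [-0.3, 1.2, 1.7]
finger_gap: 29.6
```

Request:
{"op": "carry_out", "data": {
  "travel": [
    [0,-5,0],
    [0,-15,0],
    [0,-30,0],
    [0,-40,0],
    [0,-40,0]
  ],
  "roll": [0,0,0,0,0],
  "jaw": [24,24,24,24,24]
}}

```text
t: 11.73
position: [559.3, -161.7, 100.7]
tcp_rot: [-1.57, -0.004, -0.059]
wrist_force: [0.4, 0.1, -3.0]
finger_gap: 29.5
```

```bash
python3 -c "
from h import *
stat()
s=snapshot('wrist');cv2.imwrite('pics/w10.png',s['img'][:,:,::-1])"
```

```text
t 11.73 pos [ 559.3 -161.7  100.7] tilt deg (x,y lean of tool axis) [0.21 0.02] yaw -3.36 F [ 0.4  0.1 -3. ] gap 29.5 q [-0.43  0.36  1.64  0.    1.14 -0.37]
```

View pics/w10.png

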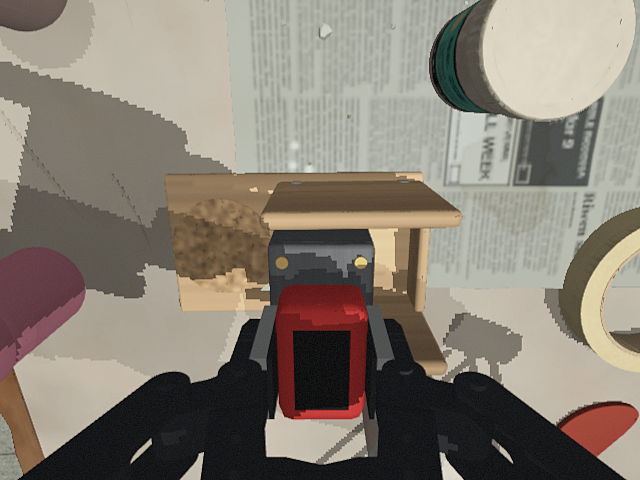

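The stamp is lifted (3 N) and hangs square in the jaws. I'm raising it clear of the cheeks.

Request:
{"op": "carry_out", "data": {
  "travel": [
    [0,-8,0],
    [0,-25,0],
    [0,-42,0],
    [0,-52,0],
    [0,-52,0]
  ],
  "roll": [0,0,0,0,0],
  "jaw": [24,24,24,24,24]
}}

```text
t: 12.2
position: [560.2, -162.3, 154.4]
tcp_rot: [-1.571, -0.007, -0.059]
wrist_force: [0.3, -0.4, -2.6]
finger_gap: 29.4
```

Request:
{"op": "carry_out", "data": {
  "travel": [
    [0,0,0],
    [0,0,0]
  ],
  "roll": [0,0],
  "jaw": [24,24]
}}

```text
t: 12.37
position: [559.9, -162.2, 153.8]
tcp_rot: [-1.571, -0.006, -0.059]
wrist_force: [0.6, 0.2, -2.9]
finger_gap: 29.4
```

```bash
python3 -c "
from h import *
stat([570,182,155])"
```

```text
t 12.37 pos [ 559.9 -162.2  153.8] tilt deg (x,y lean of tool axis) [ 0.35 -0.04] yaw -3.36 F [ 0.6  0.2 -2.9] gap 29.4 q [-0.43  0.29  1.6   0.    1.24 -0.37]
 to [570, 182, 155] [-10.   -1.4 344.2]
```

Request:
{"op": "carry_out", "data": {
  "travel": [
    [0,0,12],
    [-1,0,38],
    [-2,0,68],
    [-4,0,98],
    [-4,0,128]
  ],
  "roll": [2,6,10,14,18],
  "jaw": [24,24,24,24,24]
}}

```text
t: 12.78
position: [561.9, -32.9, 152.1]
tcp_rot: [-1.57, -0.003, -0.377]
wrist_force: [0.5, 0.1, -2.4]
finger_gap: 29.4
```

```bash
python3 -c "
from h import *
stat([570,182,155])"
```

```text
t 12.78 pos [561.9 -32.9 152.1] tilt deg (x,y lean of tool axis) [0.17 0.  ] yaw -21.61 F [ 0.5  0.1 -2.4] gap 29.4 q [-0.21  0.26  1.65  0.    1.23  0.16]
 to [570, 182, 155] [-71.6  -2.9 202.7]
```

Request:
{"op": "carry_out", "data": {
  "travel": [
    [-9,-1,27],
    [-20,-2,56],
    [-31,-3,86],
    [-41,-3,116],
    [-49,-3,138]
  ],
  "roll": [1,2,3,3.7,3.7],
  "jaw": [24,24,24,24,24]
}}

```text
t: 13.2
position: [566.1, 116.0, 153.7]
tcp_rot: [-1.57, -0.0, -0.441]
wrist_force: [0.4, -0.6, -2.9]
finger_gap: 29.1
```

```bash
python3 -c "
from h import *
stat([570,182,155])"
```

```text
t 13.2 pos [566.1 116.  153.7] tilt deg (x,y lean of tool axis) [0.04 0.05] yaw -25.27 F [ 0.4 -0.6 -2.9] gap 29.1 q [0.05 0.29 1.61 0.   1.24 0.49]
 to [570, 182, 155] [-24.6  -1.3  61.3]
```

Request:
{"op": "carry_out", "data": {
  "travel": [
    [-8,0,20],
    [-17,-1,42],
    [-22,-1,56],
    [-24.6,-1,61.3],
    [-24.6,-1,61.3]
  ],
  "roll": [0,0,0,0,0],
  "jaw": [24,24,24,24,24]
}}

```text
t: 13.62
position: [569.5, 182.8, 153.9]
tcp_rot: [-1.571, 0.001, -0.439]
wrist_force: [0.4, -0.5, -2.9]
finger_gap: 29.1
```

Request:
{"op": "carry_out", "data": {
  "travel": [
    [0,0,0],
    [0,0,0],
    [0,0,0]
  ],
  "roll": [0,0,0],
  "jaw": [24,24,24]
}}

```text
t: 13.87
position: [569.4, 181.5, 153.6]
tcp_rot: [-1.572, 0.001, -0.441]
wrist_force: [1.4, 0.3, -2.0]
finger_gap: 29.1
```

```bash
python3 -c "
from h import *
stat([570,182,110])
s=snapshot('wrist');cv2.imwrite('pics/w11.png',s['img'][:,:,::-1])"
```

```text
t 13.87 pos [569.4 181.5 153.6] tilt deg (x,y lean of tool axis) [-0.08 -0.01] yaw -25.25 F [ 1.4  0.3 -2. ] gap 29.1 q [0.16 0.33 1.56 0.   1.26 0.6 ]
 to [570, 182, 110] [ 0.4 43.6  0.7]
```

View pics/w11.png

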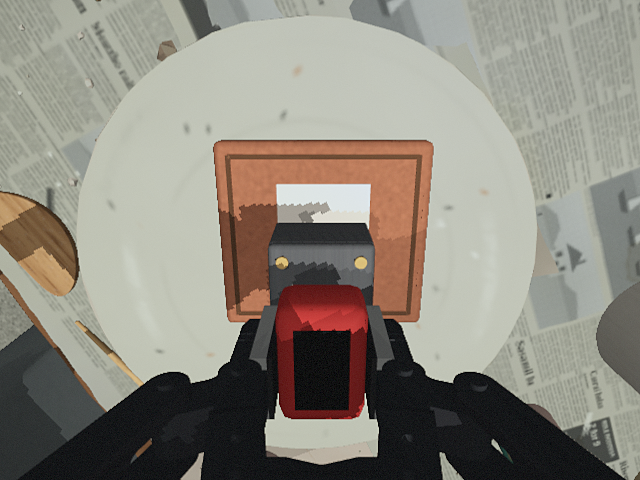

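Wrist view: the panel's far edge runs from (277,184) to (371,184) and is parallel to the tool. The stamp frame's far lower edge is at (276..370, 223). I'll work out the offsets in the tool frame.

```bash
python3 -c "
from h import *
s=snapshot('wrist');im=s['img'][:,:,::-1]
cv2.imwrite('pics/w11c.png',cv2.resize(im[130:330,205:445],None,fx=3.3,fy=3.0,interpolation=2)[:600])
"
```

```text
(no output)
```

View pics/w11c.png

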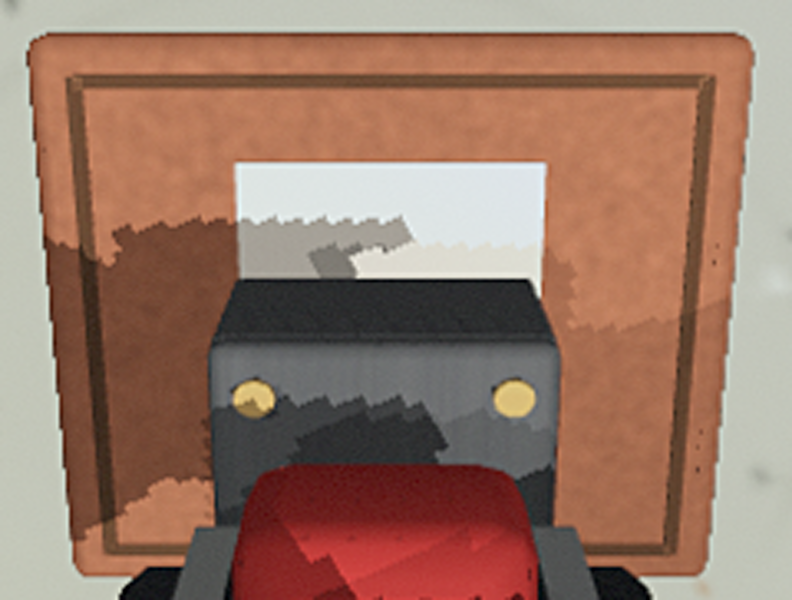

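```bash
python3 -c "
from h import *
s=snapshot('wrist')
st=sense();R=Rn.from_euler('xyz',st['tcp_rot'])
def c(u,v):return ((u+.5)/3.3-.5+205,(v+.5)/3.0-.5+130)
def T(n,p,z):
  X=ray(s,c(*p),z);print(n,X.round(1),'tool',R.inv().apply(X-st['position']).round(1))
zf=st['position'][2]-51.7
for p in[(235,162),(546,162),(240,275),(543,275)]:T('panel',p,50)
for p in[(30,35),(753,35),(75,570),(710,572)]:T('plaque',p,50)
for p in[(238,281),(532,281)]:T('frame lo',p,zf)
for p in[(210,345),(560,345)]:T('frame hi',p,zf+36)
for p in[(254,398),(515,398)]:T('studs',p,zf+36)
for p in[(297,331),(352,331),(297,410),(352,410)]:
  X=ray(s,p,zf+80);print('head black',R.inv().apply(X-st['position']).round(1))
stat()
"
```

```text
panel [561.  225.1  50. ] tool [-26.2 103.9  35.4]
panel [611.9 201.2  50. ] tool [ 30.1 103.9  35.5]
panel [551.1 204.   50. ] tool [-26.  104.   12.1]
panel [602.2 179.9  50. ] tool [ 30.4 103.9  12.1]
plaque [539.7 262.4  50. ] tool [-61.3 104.   60. ]
plaque [654.3 208.5  50. ] tool [ 65.4 103.9  60.1]
plaque [489.9 157.5  50. ] tool [-61.6 104.  -56. ]
plaque [605.9 102.5  50. ] tool [ 66.8 103.9 -56.4]
frame lo [561.9 214.1 102.2] tool [-20.7  51.7  25.8]
frame lo [601.  195.7 102.2] tool [22.5 51.7 25.8]
frame hi [562.7 215.2 138.2] tool [-20.4  15.7  27.2]
frame hi [601.3 197.1 138.2] tool [22.2 15.7 27.2]
studs [564.1 206.2 138.2] tool [-15.3  15.7  19.6]
studs [593.3 192.4 138.2] tool [17.  15.7 19.6]
head black [ -6.7 -28.3  13.8]
head black [ 10.5 -28.3  13.8]
head black [ -7.2 -28.3 -16.3]
head black [ 11.2 -28.3 -16.3]
t 14.02 pos [569.6 181.9 153.9] tilt deg (x,y lean of tool axis) [-0.04  0.01] yaw -25.23 F [ 0.  -0.  -2.3] gap 29.2 q [0.16 0.33 1.56 0.   1.26 0.6 ]
```

Request:
{"op": "carry_out", "data": {
  "travel": [
    [0.5,7,1],
    [1,20,2],
    [1,34,2],
    [1,43,2],
    [1,46,2]
  ],
  "roll": [0,0,0,0,0],
  "jaw": [24,24,24,24,24]
}}

```text
t: 14.43
position: [569.1, 182.9, 104.5]
tcp_rot: [-1.574, 0.005, -0.44]
wrist_force: [-0.7, -0.2, -3.2]
finger_gap: 29.5
```

Request:
{"op": "carry_out", "data": {
  "travel": [
    [0,0,0],
    [0,0,0]
  ],
  "roll": [0,0],
  "jaw": [24,24]
}}

```text
t: 14.6
position: [568.3, 182.7, 103.5]
tcp_rot: [-1.575, 0.007, -0.44]
wrist_force: [-1.1, 0.8, -2.5]
finger_gap: 29.4
```

```bash
python3 -c "
from h import *
stat()
s=snapshot('wrist');im=s['img'][:,:,::-1]
cv2.imwrite('pics/w12c.png',cv2.resize(im[130:330,205:445],None,fx=3.3,fy=3.0,interpolation=2)[:600])
"
```

```text
t 14.6 pos [568.3 182.7 103.5] tilt deg (x,y lean of tool axis) [-0.49 -0.06] yaw -25.24 F [-1.1  0.8 -2.5] gap 29.4 q [0.17 0.39 1.59 0.   1.17 0.61]
```

View pics/w12c.png

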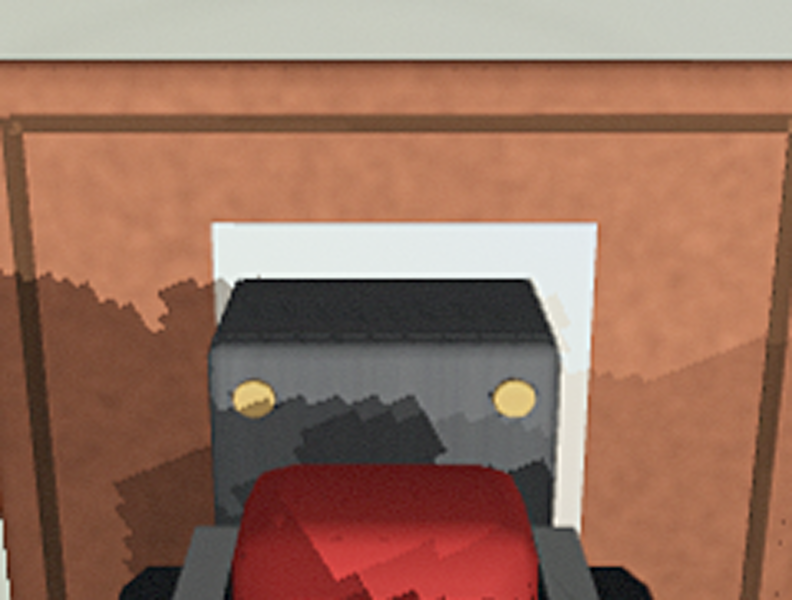

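```bash
python3 -c "
from h import *
s=snapshot('wrist')
st=sense();R=Rn.from_euler('xyz',st['tcp_rot'])
def c(u,v):return ((u+.5)/3.3-.5+205,(v+.5)/3.0-.5+130)
def T(n,p,z):
  X=ray(s,c(*p),z);print(n,X.round(1),'tool',R.inv().apply(X-st['position']).round(1))
zf=st['position'][2]-51.7
for p in[(212,223),(597,223)]:T('panel',p,50)
for p in[(236,281),(532,281)]:T('frame lo',p,zf)
stat()
"
```

```text
panel [561.3 224.9  50. ] tool [-25.   54.9  34.6]
panel [612.5 200.9  50. ] tool [31.5 54.6 34.7]
frame lo [560.8 215.4  53.2] tool [-21.5  51.7  25.8]
frame lo [600.1 197.   53.2] tool [21.9 51.5 25.9]
t 14.7 pos [569.5 182.9 104.9] tilt deg (x,y lean of tool axis) [-0.32 -0.04] yaw -25.23 F [ 0.9 -0.4 -3. ] gap 29.2 q [0.17 0.39 1.59 0.   1.17 0.61]
```

Request:
{"op": "carry_out", "data": {
  "travel": [
    [1,-0.5,1],
    [2.5,-0.5,1.7],
    [3,-0.5,1.7],
    [3,-0.5,1.7]
  ],
  "roll": [0,0,0,0],
  "jaw": [24,24,24,24]
}}

```text
t: 15.03
position: [573.6, 183.2, 105.9]
tcp_rot: [-1.573, 0.004, -0.44]
wrist_force: [0.3, 0.2, -2.7]
finger_gap: 28.8
```

```bash
python3 -c "
from h import *
stat()
s=snapshot('wrist');im=s['img'][:,:,::-1]
cv2.imwrite('pics/w13c.png',cv2.resize(im[130:330,205:445],None,fx=3.3,fy=3.0,interpolation=2)[:600])
stat()
"
```

```text
t 15.03 pos [573.6 183.2 105.9] tilt deg (x,y lean of tool axis) [-0.25 -0.03] yaw -25.24 F [ 0.3  0.2 -2.7] gap 28.8 q [0.17 0.39 1.58 0.   1.18 0.61]
t 15.08 pos [573.3 183.2 105.8] tilt deg (x,y lean of tool axis) [-0.28 -0.03] yaw -25.24 F [ 0.   0.6 -2.2] gap 29.5 q [0.17 0.39 1.58 0.   1.18 0.61]
```

View pics/w13c.png

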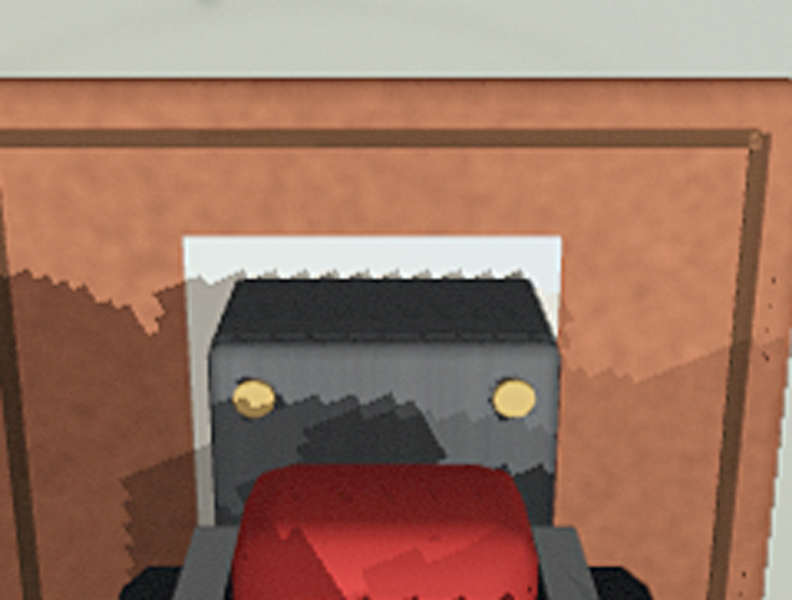

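Request:
{"op": "carry_out", "data": {
  "travel": [
    [-0.7,0,0],
    [-1.5,0,0],
    [-1.5,0,0],
    [-1.5,0,0]
  ],
  "roll": [0,0,0,0],
  "jaw": [24,24,24,24]
}}

```text
t: 15.42
position: [571.8, 183.9, 105.7]
tcp_rot: [-1.573, 0.004, -0.44]
wrist_force: [0.1, -0.3, -2.2]
finger_gap: 29.5
```

```bash
python3 -c "
from h import *
stat()
s=snapshot('wrist');im=s['img'][:,:,::-1]
cv2.imwrite('pics/w14c.png',cv2.resize(im[130:330,205:445],None,fx=3.3,fy=3.0,interpolation=2)[:600])
stat()
"
```

```text
t 15.42 pos [571.8 183.9 105.7] tilt deg (x,y lean of tool axis) [-0.29 -0.03] yaw -25.23 F [ 0.1 -0.3 -2.2] gap 29.5 q [0.17 0.39 1.58 0.   1.17 0.61]
t 15.47 pos [571.8 183.9 105.7] tilt deg (x,y lean of tool axis) [-0.29 -0.03] yaw -25.23 F [-1.2 -0.2 -3.2] gap 29.5 q [0.17 0.39 1.58 0.   1.17 0.61]
```

View pics/w14c.png

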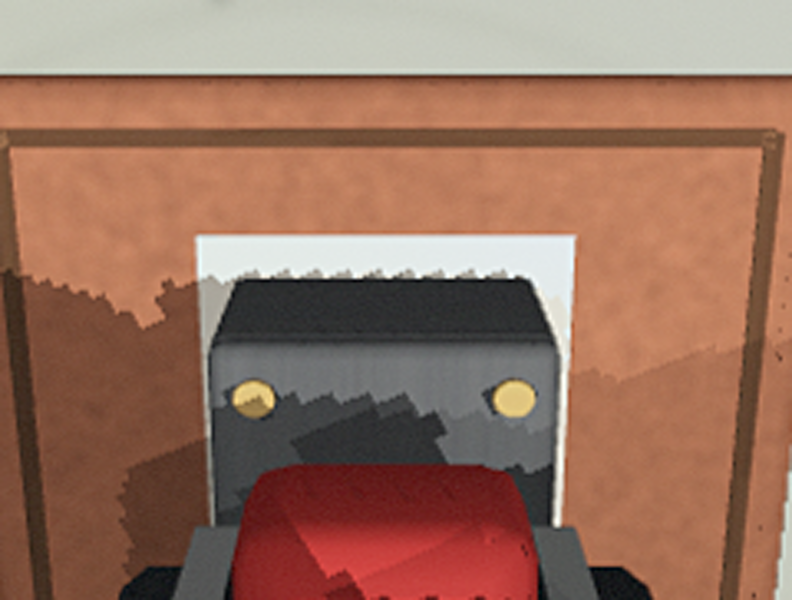

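```bash
python3 -c "
from h import *
s=snapshot('wrist')
st=sense();R=Rn.from_euler('xyz',st['tcp_rot'])
def c(u,v):return ((u+.5)/3.3-.5+205,(v+.5)/3.0-.5+130)
def T(n,p,z):
  X=ray(s,c(*p),z);print(n,'tool',R.inv().apply(X-st['position']).round(1))
zf=st['position'][2]-51.7
for p in[(197,236),(575,236)]:T('panel',p,50)
for p in[(237,281),(532,281)]:T('frame lo',p,zf)
stat()
t=snapshot('top')['img'][:,:,::-1];cv2.imwrite('pics/t14.png',cv2.resize(t[170:250,160:270],None,fx=6,fy=6,interpolation=2))
"
```

```text
panel tool [-27.1  55.8  32.4]
panel tool [29.  55.5 32.5]
frame lo tool [-20.9  51.7  25.9]
frame lo tool [22.4 51.5 26. ]
t 15.52 pos [571.9 183.9 105.7] tilt deg (x,y lean of tool axis) [-0.28 -0.03] yaw -25.23 F [-0.5 -0.6 -3.1] gap 29.5 q [0.17 0.39 1.58 0.   1.17 0.61]
```

Stamp centred within about 0.5 mm. Lowering until it touches.

Request:
{"op": "carry_out", "data": {
  "travel": [
    [0,1,0],
    [0,2,0],
    [0,3,0],
    [0,3,0]
  ],
  "roll": [0,0,0,0],
  "jaw": [24,24,24,24]
}}

```text
t: 15.9
position: [571.9, 183.9, 102.6]
tcp_rot: [-1.573, 0.004, -0.44]
wrist_force: [1.0, 0.5, -2.6]
finger_gap: 29.4
```

Request:
{"op": "carry_out", "data": {
  "travel": [
    [0,0.7,0],
    [0,0.7,0]
  ],
  "roll": [0,0],
  "jaw": [24,24]
}}

```text
t: 16.07
position: [572.0, 183.9, 102.5]
tcp_rot: [-1.573, 0.004, -0.44]
wrist_force: [-1.7, -0.9, 0.2]
finger_gap: 29.3
```

```bash
python3 -c "
from h import *
stat()
s=snapshot('wrist');im=s['img'][:,:,::-1]
cv2.imwrite('pics/w15c.png',cv2.resize(im[130:330,205:445],None,fx=3.3,fy=3.0,interpolation=2)[:600])
"
```

```text
t 16.07 pos [572.  183.9 102.5] tilt deg (x,y lean of tool axis) [-0.28 -0.03] yaw -25.24 F [-1.7 -0.9  0.2] gap 29.3 q [0.17 0.39 1.58 0.   1.17 0.61]
```

View pics/w15c.png

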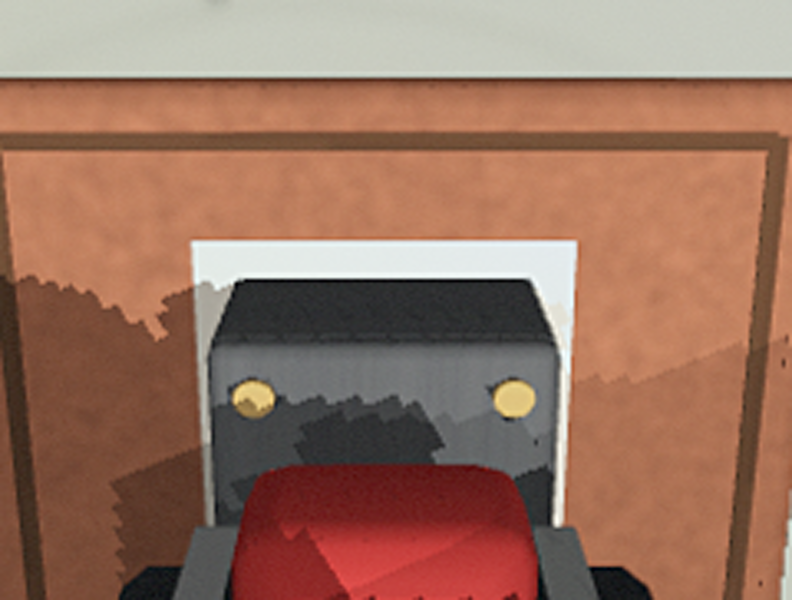

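Contact made, the frame is standing on the panel and centred (panel 192–577, frame centre 384). Releasing.

Request:
{"op": "carry_out", "data": {
  "travel": [
    [0,0,0],
    [0,0,0],
    [0,0,0],
    [0,0,0]
  ],
  "roll": [0,0,0,0],
  "jaw": [32,40,50,60]
}}

```text
t: 16.45
position: [572.3, 183.9, 102.7]
tcp_rot: [-1.573, 0.004, -0.44]
wrist_force: [-0.5, -0.5, 0.6]
finger_gap: 59.4
```

Request:
{"op": "carry_out", "data": {
  "travel": [
    [0,-5,0],
    [0,-15,0],
    [0,-30,0],
    [0,-42,0],
    [0,-42,0]
  ],
  "roll": [0,0,0,0,0],
  "jaw": [60,60,60,60,50]
}}

```text
t: 16.87
position: [575.3, 184.5, 149.1]
tcp_rot: [-1.568, -0.003, -0.44]
wrist_force: [0.5, 0.4, 1.1]
finger_gap: 50.5
```

Request:
{"op": "carry_out", "data": {
  "travel": [
    [0,0,0],
    [0,0,0],
    [0,0,0],
    [0,0,0],
    [0,0,0]
  ],
  "roll": [0,0,0,0,0],
  "jaw": [40,20,0,0,0]
}}

```text
t: 17.28
position: [574.7, 184.4, 148.2]
tcp_rot: [-1.569, -0.001, -0.44]
wrist_force: [0.4, -0.7, 0.0]
finger_gap: 0.2
```

```bash
python3 -c "
from h import *
stat([571.9,183.9,133])
s=snapshot('wrist');im=s['img'][:,:,::-1]
cv2.imwrite('pics/w16.png',im)
t=snapshot('top')['img'][:,:,::-1];cv2.imwrite('pics/t16.png',cv2.resize(t[170:250,160:270],None,fx=6,fy=6,interpolation=2))
"
```

```text
t 17.28 pos [574.7 184.4 148.2] tilt deg (x,y lean of tool axis) [0.11 0.04] yaw -25.23 F [ 0.4 -0.7  0. ] gap 0.2 q [0.17 0.34 1.55 0.   1.25 0.61]
 to [571.9, 183.9, 133] [-2.3 15.2 -1.6]
```

View pics/w16.png

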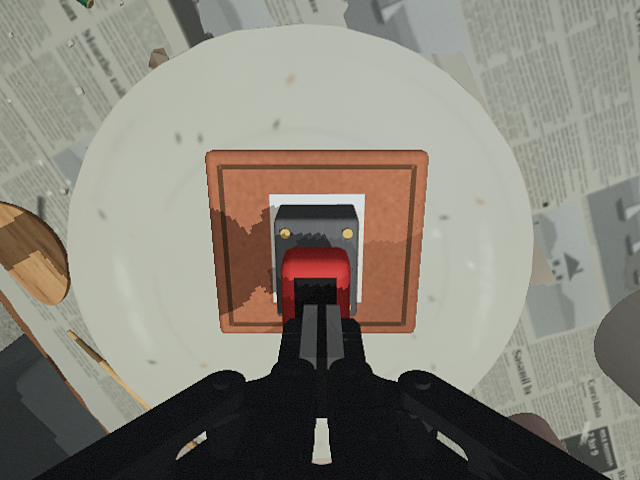

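The stamp stands upright on the panel, head at (316,280), and the fingers are closed above it. Centring over the head and coming down near its top.

Request:
{"op": "carry_out", "data": {
  "travel": [
    [-1,1,-1],
    [-2,4,-2],
    [-2.3,8,-2.6],
    [-2.3,11,-2.6],
    [-2.3,11,-2.6]
  ],
  "roll": [0,0,0,0,0],
  "jaw": [0,0,0,0,0]
}}

```text
t: 17.8
position: [570.8, 182.8, 136.1]
tcp_rot: [-1.57, 0.0, -0.441]
wrist_force: [-0.5, -0.5, -0.2]
finger_gap: -0.1
```

Request:
{"op": "carry_out", "data": {
  "travel": [
    [0,0,0],
    [0,0,0]
  ],
  "roll": [0,0],
  "jaw": [0,0]
}}

```text
t: 17.97
position: [570.6, 182.8, 135.8]
tcp_rot: [-1.571, 0.001, -0.44]
wrist_force: [0.0, -0.6, 0.3]
finger_gap: 0.5
```

```bash
python3 -c "
from h import *
stat([571.9,183.3,130])
s=snapshot('wrist');im=s['img'][:,:,::-1]
cv2.imwrite('pics/w17.png',im)
t=snapshot('side')['img'][:,:,::-1];cv2.imwrite('pics/s17.png',cv2.resize(t[210:350,140:300],None,fx=4,fy=4,interpolation=2))
"
```

```text
t 17.97 pos [570.6 182.8 135.8] tilt deg (x,y lean of tool axis) [-0.03  0.01] yaw -25.24 F [ 0.  -0.6  0.3] gap 0.5 q [0.17 0.35 1.57 0.   1.22 0.61]
 to [571.9, 183.3, 130] [0.9 5.8 1. ]
```

View pics/s17.png

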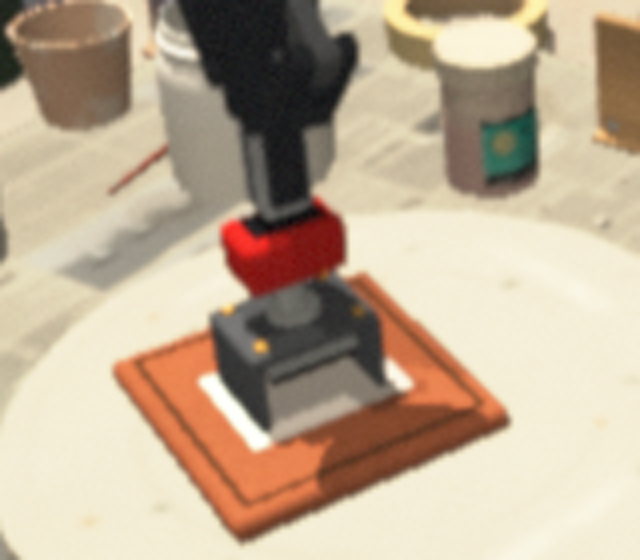

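View pics/w17.png

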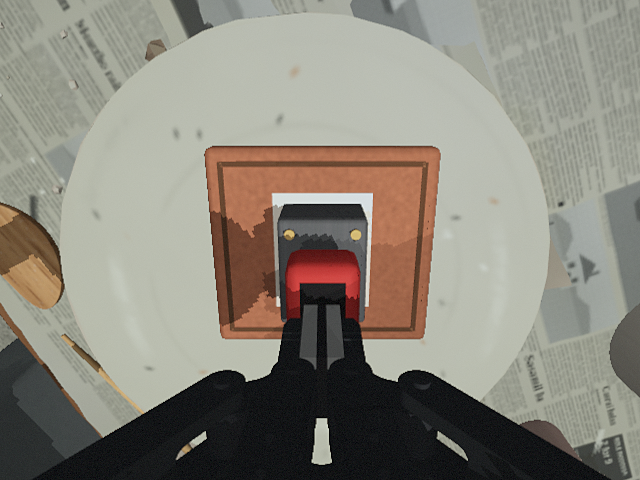

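Fingertips are over the middle of the head. Going down to contact.

Request:
{"op": "carry_out", "data": {
  "travel": [
    [0.3,2,0.5],
    [0.7,4,0.5],
    [0.7,6,0.5],
    [0.7,7,0.5],
    [0.7,7,0.5]
  ],
  "roll": [0,0,0,0,0],
  "jaw": [0,0,0,0,0]
}}

```text
t: 18.48
position: [572.0, 183.0, 129.4]
tcp_rot: [-1.57, -0.001, -0.44]
wrist_force: [-0.3, -0.1, 2.5]
finger_gap: 0.1
```

Request:
{"op": "carry_out", "data": {
  "travel": [
    [0,1,0],
    [0,2,0],
    [0,2,0]
  ],
  "roll": [0,0,0],
  "jaw": [0,0,0]
}}

```text
t: 18.73
position: [572.1, 183.0, 127.4]
tcp_rot: [-1.57, -0.001, -0.44]
wrist_force: [-0.7, -0.6, 3.4]
finger_gap: -0.2
```

Request:
{"op": "carry_out", "data": {
  "travel": [
    [0,1,0],
    [0,2,0],
    [0,2,0]
  ],
  "roll": [0,0,0],
  "jaw": [0,0,0]
}}

```text
t: 18.98
position: [572.1, 183.0, 125.4]
tcp_rot: [-1.57, -0.001, -0.44]
wrist_force: [-1.2, 0.6, 3.8]
finger_gap: -0.1
```

Request:
{"op": "carry_out", "data": {
  "travel": [
    [0,0.7,0],
    [0,1.5,0],
    [0,1.5,0]
  ],
  "roll": [0,0,0],
  "jaw": [0,0,0]
}}

```text
t: 19.23
position: [572.1, 183.1, 123.8]
tcp_rot: [-1.57, -0.001, -0.44]
wrist_force: [-1.0, 0.6, 2.8]
finger_gap: 0.1
```

Request:
{"op": "carry_out", "data": {
  "travel": [
    [0,0.7,0],
    [0,1.5,0],
    [0,1.5,0]
  ],
  "roll": [0,0,0],
  "jaw": [0,0,0]
}}

```text
t: 19.48
position: [572.1, 183.0, 122.2]
tcp_rot: [-1.57, -0.001, -0.44]
wrist_force: [-0.8, -0.5, 3.3]
finger_gap: 0.2
```

Request:
{"op": "carry_out", "data": {
  "travel": [
    [0,0.7,0],
    [0,1.5,0],
    [0,1.5,0]
  ],
  "roll": [0,0,0],
  "jaw": [0,0,0]
}}

```text
t: 19.73
position: [572.1, 183.0, 120.6]
tcp_rot: [-1.57, -0.001, -0.44]
wrist_force: [-1.1, -0.9, 4.2]
finger_gap: 0.1
```

Request:
{"op": "carry_out", "data": {
  "travel": [
    [0,0.7,0],
    [0,1.5,0],
    [0,1.5,0]
  ],
  "roll": [0,0,0],
  "jaw": [0,0,0]
}}

```text
t: 19.98
position: [572.1, 183.0, 119.0]
tcp_rot: [-1.57, -0.001, -0.44]
wrist_force: [-1.3, -1.1, 4.3]
finger_gap: -0.0
```

Request:
{"op": "carry_out", "data": {
  "travel": [
    [0,0.7,0],
    [0,1.5,0],
    [0,1.5,0]
  ],
  "roll": [0,0,0],
  "jaw": [0,0,0]
}}

```text
t: 20.23
position: [572.1, 183.1, 117.5]
tcp_rot: [-1.57, -0.001, -0.44]
wrist_force: [-2.0, -0.8, 4.9]
finger_gap: -0.6
```

Request:
{"op": "carry_out", "data": {
  "travel": [
    [0,0.7,0],
    [0,1.5,0],
    [0,1.5,0]
  ],
  "roll": [0,0,0],
  "jaw": [0,0,0]
}}

```text
t: 20.48
position: [572.1, 183.0, 116.0]
tcp_rot: [-1.57, -0.001, -0.44]
wrist_force: [-2.7, -1.2, 5.5]
finger_gap: -0.1
```

Request:
{"op": "carry_out", "data": {
  "travel": [
    [0,0.5,0],
    [0,1,0],
    [0,1,0]
  ],
  "roll": [0,0,0],
  "jaw": [0,0,0]
}}

```text
t: 20.73
position: [572.1, 183.0, 115.1]
tcp_rot: [-1.57, -0.001, -0.44]
wrist_force: [-2.0, 0.4, 5.1]
finger_gap: -0.1
```

Request:
{"op": "carry_out", "data": {
  "travel": [
    [0,0.5,0],
    [0,1,0],
    [0,1,0]
  ],
  "roll": [0,0,0],
  "jaw": [0,0,0]
}}

```text
t: 20.98
position: [572.2, 183.0, 114.5]
tcp_rot: [-1.57, -0.001, -0.44]
wrist_force: [-2.3, -0.7, 7.0]
finger_gap: -0.2
```

Request:
{"op": "carry_out", "data": {
  "travel": [
    [0,0.5,0],
    [0,1,0],
    [0,1,0]
  ],
  "roll": [0,0,0],
  "jaw": [0,0,0]
}}

```text
t: 21.23
position: [572.3, 183.0, 114.4]
tcp_rot: [-1.57, -0.001, -0.44]
wrist_force: [-3.8, -1.1, 7.8]
finger_gap: -0.1
```

Request:
{"op": "carry_out", "data": {
  "travel": [
    [0,1,0],
    [0,2,0],
    [0,2,0]
  ],
  "roll": [0,0,0],
  "jaw": [0,0,0]
}}

```text
t: 21.48
position: [572.6, 183.0, 114.3]
tcp_rot: [-1.57, -0.002, -0.44]
wrist_force: [-4.9, -0.9, 12.4]
finger_gap: -0.1
```

Request:
{"op": "carry_out", "data": {
  "travel": [
    [-0.5,2,-0.3],
    [-0.7,3,-0.4],
    [-0.7,3.4,-0.4],
    [-0.7,3.4,-0.4]
  ],
  "roll": [0,0,0,0],
  "jaw": [0,0,0,0]
}}

```text
t: 21.82
position: [572.8, 183.0, 114.0]
tcp_rot: [-1.569, -0.004, -0.44]
wrist_force: [-6.2, -1.4, 17.5]
finger_gap: 0.1
```

Request:
{"op": "carry_out", "data": {
  "travel": [
    [-0.8,4,-0.4],
    [-0.8,4,-0.4],
    [-0.8,4,-0.4],
    [-0.8,4,-0.4],
    [-0.8,4,-0.4]
  ],
  "roll": [0,0,0,0,0],
  "jaw": [0,0,0,0,0]
}}

```text
t: 22.23
position: [573.1, 182.9, 113.9]
tcp_rot: [-1.568, -0.006, -0.44]
wrist_force: [-6.3, -2.4, 19.4]
finger_gap: -0.1
```

Request:
{"op": "carry_out", "data": {
  "travel": [
    [-0.8,4,-0.4],
    [-0.8,4,-0.4],
    [-0.8,4,-0.4],
    [-0.8,4,-0.4],
    [-0.8,4,-0.4]
  ],
  "roll": [0,0,0,0,0],
  "jaw": [0,0,0,0,0]
}}

```text
t: 22.65
position: [573.4, 182.9, 113.9]
tcp_rot: [-1.567, -0.009, -0.439]
wrist_force: [-7.7, -2.0, 19.9]
finger_gap: 0.0
```

Request:
{"op": "carry_out", "data": {
  "travel": [
    [-0.8,4,-0.4],
    [-0.8,4,-0.4],
    [-0.8,4,-0.4],
    [-0.8,4,-0.4],
    [-0.8,4,-0.4]
  ],
  "roll": [0,0,0,0,0],
  "jaw": [0,0,0,0,0]
}}

```text
t: 23.07
position: [573.5, 182.9, 113.9]
tcp_rot: [-1.566, -0.011, -0.439]
wrist_force: [-7.4, -1.9, 20.0]
finger_gap: 0.1
```

Held at 19.4–20 N for over a second after hitting the stop at about 16 mm travel. Letting it spring back.

Request:
{"op": "carry_out", "data": {
  "travel": [
    [0,-2,0],
    [0,-8,0],
    [0,-16,0],
    [0,-28,0],
    [0,-40,0]
  ],
  "roll": [0,0,0,0,0],
  "jaw": [0,0,0,0,0]
}}

```text
t: 23.48
position: [572.7, 182.9, 153.8]
tcp_rot: [-1.567, -0.01, -0.439]
wrist_force: [0.6, 0.2, -0.6]
finger_gap: 0.0
```

Request:
{"op": "carry_out", "data": {
  "travel": [
    [0,-10,0],
    [0,-20,0],
    [0,-20,0],
    [0,-20,0]
  ],
  "roll": [0,0,0,0],
  "jaw": [0,0,0,0]
}}

```text
t: 23.82
position: [573.1, 183.0, 174.8]
tcp_rot: [-1.565, -0.012, -0.439]
wrist_force: [0.0, -0.5, -0.5]
finger_gap: 0.0
```

```bash
python3 -c "
from h import *
stat([413,-10,180])
s=snapshot('wrist');im=s['img'][:,:,::-1]
cv2.imwrite('pics/w18.png',cv2.resize(im[130:350,190:450],None,fx=3,fy=2.7,interpolation=2))
t=snapshot('side')['img'][:,:,::-1];cv2.imwrite('pics/s18.png',cv2.resize(t[210:350,140:300],None,fx=4,fy=4,interpolation=2))
"
```

```text
t 23.82 pos [573.1 183.  174.8] tilt deg (x,y lean of tool axis) [ 0.76 -0.01] yaw -25.16 F [ 0.  -0.5 -0.5] gap 0.0 q [ 0.17  0.3   1.54 -0.    1.28  0.61]
 to [413, -10, 180] [ -62.8   -7.2 -242.8]
```

View pics/w18.png

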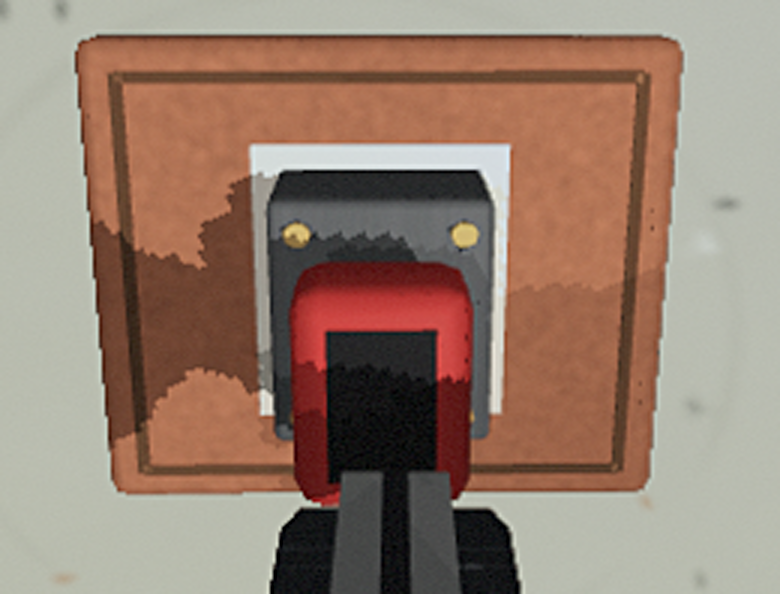

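View pics/s18.png

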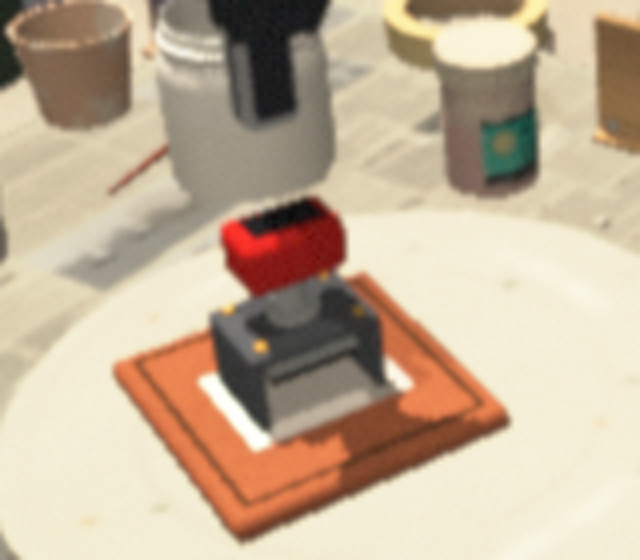

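```bash
python3 -c "
from h import *
s=snapshot('wrist')
def c(u,v):return ((u+.5)/3-.5+190,(v+.5)/2.7-.5+130)
A=np.array
st=sense();R=Rn.from_euler('xyz',st['tcp_rot'])
f=lambda p,z:R.inv().apply(ray(s,c(*p),z)-st['position']).round(1)
for p in[(250,145),(510,145),(262,414),(502,414)]:print('panel',f(p,50))
for p in[(279,172),(487,172)]:print('frame lo',f(p,50))
for p in[(268,205),(494,205),(278,437),(488,437)]:print('frame hi',f(p,86))
for p in[(327,331),(437,331)]:print('black',f(p,130))
stat()
"
```

```text
panel [-29.9 122.7  32.3]
panel [ 25.9 123.2  32.3]
panel [-29.6 122.5 -37.5]
panel [ 26.1 123.  -37.7]
frame lo [-23.9 122.8  25.8]
frame lo [ 21.1 123.2  25.8]
frame hi [-22.8  86.8  26.4]
frame hi [19.8 87.2 26.3]
frame hi [-22.5  86.6 -27. ]
frame hi [ 20.   87.  -27.2]
black [-9.7 42.8 14.2]
black [ 7.7 43.  14.2]
t 23.97 pos [571.8 182.8 172.9] tilt deg (x,y lean of tool axis) [ 0.54 -0.05] yaw -25.16 F [-0.3 -0.2  0.2] gap 0.2 q [ 0.17  0.31  1.54 -0.    1.28  0.61]
```

Stamp stands upright after the press: panel spans u 250–510 and the frame 279–487 in the crop, so it's centred to about 1 mm. Next the jar.

Request:
{"op": "carry_out", "data": {
  "travel": [
    [-3,-2,-10],
    [-12,-4,-35],
    [-21,-6,-65],
    [-30,-7,-95],
    [-38,-7,-125]
  ],
  "roll": [6,13,20,27,34],
  "jaw": [0,0,10,40,85]
}}

```text
t: 24.38
position: [482.7, 85.1, 178.4]
tcp_rot: [-1.564, -0.005, -1.038]
wrist_force: [1.1, -1.8, 0.1]
finger_gap: 32.9
```

```bash
python3 -c "
from h import *
stat([413,-10,180])"
```

```text
t 24.38 pos [482.7  85.1 178.4] tilt deg (x,y lean of tool axis) [ 0.46 -0.06] yaw -59.46 F [ 1.1 -1.8  0.1] gap 32.9 q [-0.    0.07  1.81 -0.    1.25  1.04]
 to [413, -10, 180] [  46.5   -2.1 -108.3]
```

Request:
{"op": "carry_out", "data": {
  "travel": [
    [11,-1,-26],
    [22,-1,-52],
    [33,-2,-77],
    [42,-2,-98],
    [46,-2,-108]
  ],
  "roll": [7,14,21,28,33.5],
  "jaw": [85,85,85,85,85]
}}

```text
t: 24.8
position: [410.8, -10.8, 179.0]
tcp_rot: [-1.565, -0.001, -1.63]
wrist_force: [-0.1, -0.7, -0.7]
finger_gap: 84.7
```

Request:
{"op": "carry_out", "data": {
  "travel": [
    [0,0,0],
    [0,0,0],
    [0,0,0]
  ],
  "roll": [0,0,0],
  "jaw": [85,85,85]
}}

```text
t: 25.05
position: [411.0, -10.4, 178.7]
tcp_rot: [-1.565, -0.001, -1.628]
wrist_force: [0.0, 0.5, -0.0]
finger_gap: 84.7
```

```bash
python3 -c "
from h import *
stat([413,-10,180])
s=snapshot('wrist');im=s['img'][:,:,::-1]
cv2.imwrite('pics/w19.png',im)
t=snapshot('top')['img'][:,:,::-1];cv2.imwrite('pics/t19.png',cv2.resize(t[170:270,160:280],None,fx=6,fy=6,interpolation=2))
"
```

```text
t 25.05 pos [411.  -10.4 178.7] tilt deg (x,y lean of tool axis) [ 0.31 -0.05] yaw -93.27 F [ 0.   0.5 -0. ] gap 84.7 q [-0.24 -0.11  1.98  0.    1.26  1.39]
 to [413, -10, 180] [-0.5 -1.3  2. ]
```

View pics/w19.png

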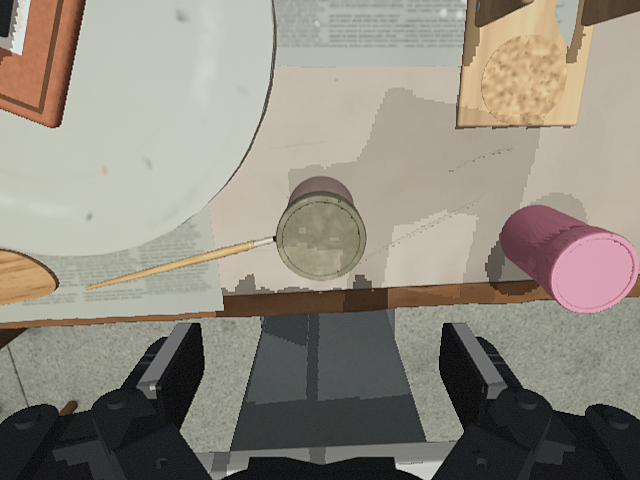

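View pics/t19.png

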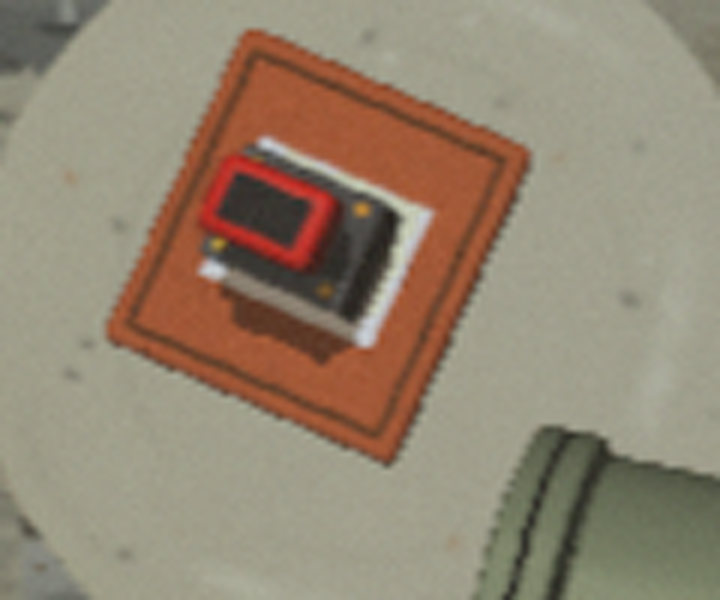

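Wrist view: jar cap at (320,236), between the fingers' midline. Top view: stamp on the panel, head black patch at (265,208) in the crop. Checking both numerically.

```bash
python3 -c "
from h import *
s=snapshot('top')
def c(u,v):return ((u+.5)/6-.5+160,(v+.5)/6-.5+170)
b=np.mean([ray(s,c(*p),130) for p in[(235,168),(312,192),(297,248),(218,222)]],0);print('head',b.round(1))
hd=np.mean([ray(s,c(*p),129) for p in[(233,155),(340,195),(310,270),(200,222)]],0);print('head red',hd.round(1))
q=np.mean([ray(s,c(*p),86) for p in[(218,243),(362,209),(325,289)]][0:2],0);print('studs diag',q.round(1))
pc=np.mean([ray(s,c(*p),50) for p in[(265,138),(433,212),(370,347),(203,270)]],0);print('panel',pc.round(1))
pl=np.mean([ray(s,c(*p),50) for p in[(250,30),(530,152),(392,465),(108,335)]],0);print('plaque',pl.round(1))
w=snapshot('wrist');print('jar',ray(w,(320.5,236.5),83))
ck=[ray(w,p,6) for p in[(480,80),(567,80),(523,35),(525,126)]];print('cork',np.array(ck).round(1))
"
```

```text
head [571.5 183.4 130. ]
head red [570.5 181.9 129. ]
studs diag [571.2 184.6  86. ]
panel [570.4 182.2  50. ]
plaque [569.2 181.4  50. ]
jar [417.76972451 -10.79831039  83.        ]
cork [[ 503.4 -128.8    6. ]
 [ 500.  -190.4    6. ]
 [ 530.8 -156.5    6. ]
 [ 469.9 -163.7    6. ]]
```

Request:
{"op": "carry_out", "data": {
  "travel": [
    [0,8,2],
    [0,35,4],
    [0,70,4],
    [0,105,4],
    [0,130,4]
  ],
  "roll": [0,0,0,0,0],
  "jaw": [85,85,85,85,85]
}}

```text
t: 25.67
position: [414.5, -9.8, 46.0]
tcp_rot: [-1.568, -0.0, -1.627]
wrist_force: [-1.0, -0.7, -0.5]
finger_gap: 85.1
```

Request:
{"op": "carry_out", "data": {
  "travel": [
    [0,0,0],
    [0,0,0],
    [0,0,0]
  ],
  "roll": [0,0,0],
  "jaw": [85,85,85]
}}

```text
t: 25.92
position: [415.4, -9.8, 46.7]
tcp_rot: [-1.567, -0.0, -1.626]
wrist_force: [0.7, 0.1, 0.0]
finger_gap: 85.0
```

```bash
python3 -c "
from h import *
stat([416,-10.5,33])
s=snapshot('wrist');im=s['img'][:,:,::-1]
cv2.imwrite('pics/w20.png',im)
"
```

```text
t 25.92 pos [415.4  -9.8  46.7] tilt deg (x,y lean of tool axis) [ 0.22 -0.04] yaw -93.16 F [0.7 0.1 0. ] gap 85.0 q [-0.23  0.13  2.08  0.    0.93  1.39]
 to [416, -10.5, 33] [ 0.7 13.7  0.6]
```

View pics/w20.png

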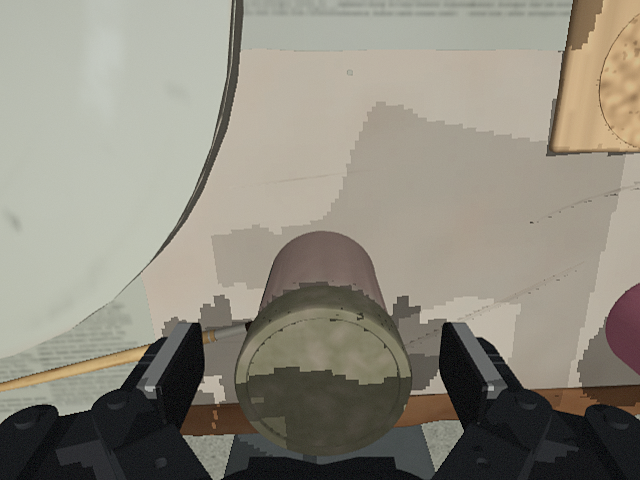

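The jar cap sits at (323,367), centred between the fingers. Descending and closing.

Request:
{"op": "carry_out", "data": {
  "travel": [
    [0,4,0],
    [0,9,0],
    [0,13,0],
    [0,13,0],
    [0,13,0]
  ],
  "roll": [0,0,0,0,0],
  "jaw": [85,85,80,70,60],
  "force": 30
}}

```text
t: 26.38
position: [416.2, -10.1, 34.4]
tcp_rot: [-1.565, -0.001, -1.626]
wrist_force: [0.2, 0.2, 0.3]
finger_gap: 60.7
```

Request:
{"op": "carry_out", "data": {
  "travel": [
    [0,0,0],
    [0,0,0],
    [0,0,0],
    [0,0,0]
  ],
  "roll": [0,0,0,0],
  "jaw": [56,52,50,50]
}}

```text
t: 26.72
position: [416.3, -10.1, 34.7]
tcp_rot: [-1.565, -0.001, -1.626]
wrist_force: [-0.4, -0.4, 2.7]
finger_gap: 53.9
```

Request:
{"op": "carry_out", "data": {
  "travel": [
    [0,-5,0],
    [0,-25,0],
    [0,-55,0],
    [0,-85,0],
    [0,-100,0]
  ],
  "roll": [0,0,0,0,0],
  "jaw": [50,50,50,50,50]
}}

```text
t: 27.13
position: [417.3, -10.3, 137.8]
tcp_rot: [-1.56, -0.002, -1.626]
wrist_force: [1.6, -0.2, -1.0]
finger_gap: 53.8
```

```bash
python3 -c "
from h import *
stat([501,-160,140])"
```

```text
t 27.13 pos [417.3 -10.3 137.8] tilt deg (x,y lean of tool axis) [ 0.61 -0.12] yaw -93.17 F [ 1.6 -0.2 -1. ] gap 53.8 q [-0.23 -0.04  2.01  0.    1.15  1.39]
 to [501, -160, 140] [144.9  -1.   91.8]
```

Request:
{"op": "carry_out", "data": {
  "travel": [
    [8,-1,5],
    [30,-1,19],
    [60,-1,38],
    [90,-1,57],
    [115,-1,73]
  ],
  "roll": [0,0,0,0,0],
  "jaw": [50,50,50,50,50]
}}

```text
t: 27.55
position: [484.2, -131.3, 138.6]
tcp_rot: [-1.561, -0.002, -1.626]
wrist_force: [0.9, -0.6, -1.2]
finger_gap: 53.6
```

Request:
{"op": "carry_out", "data": {
  "travel": [
    [15,0,10],
    [25,0,16],
    [29,0,18],
    [29,0,18],
    [29,0,18]
  ],
  "roll": [0,0,0,0,0],
  "jaw": [50,50,50,50,50]
}}

```text
t: 27.97
position: [499.5, -160.3, 137.9]
tcp_rot: [-1.563, -0.0, -1.626]
wrist_force: [-0.1, 1.5, -1.7]
finger_gap: 53.6
```

```bash
python3 -c "
from h import *
stat([501,-160,60])
s=snapshot('wrist');im=s['img'][:,:,::-1]
cv2.imwrite('pics/w21.png',im)
"
```

```text
t 27.97 pos [ 499.5 -160.3  137.9] tilt deg (x,y lean of tool axis) [ 0.43 -0.05] yaw -93.17 F [-0.1  1.5 -1.7] gap 53.6 q [-0.48  0.19  1.76  0.    1.18  1.15]
 to [501, -160, 60] [-0.4 77.9  0.9]
```

View pics/w21.png

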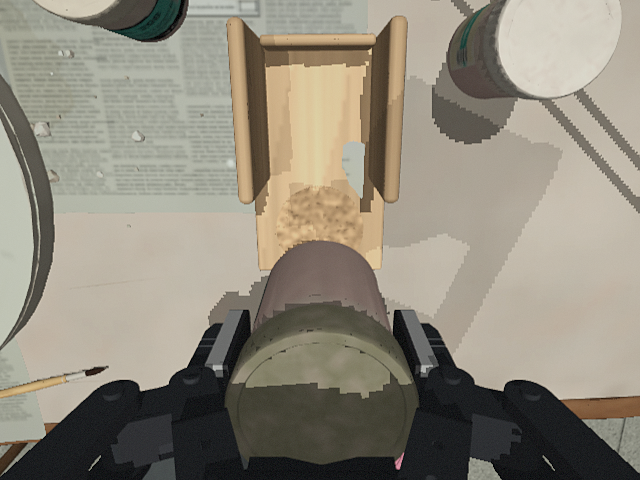

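Wrist view: the cork is at (278–363), top edge v=186, and the jar's lower far edge at (320,240). Both are aligned in column.

```bash
python3 -c "
from h import *
s=snapshot('wrist');st=sense();R=Rn.from_euler('xyz',st['tcp_rot'])
f=lambda p,z:(ray(s,p,z).round(1),R.inv().apply(ray(s,p,z)-st['position']).round(1))
zb=st['position'][2]-34.7
print('cork far',f((321,186),6),'L',f((278,222),6),'R',f((363,222),6))
print('jar base far',f((320,240),zb),f((258,300),zb+20),f((387,300),zb+20))
print('tray front L,R',f((259,270),6),f((381,268),6))
cv2.imwrite('pics/w21c.png',cv2.resize(s['img'][170:300,240:400,::-1],None,fx=4.5,fy=4.5,interpolation=2))
"
```

```text
cork far (array([ 530.2, -162.2,    6. ]), array([  0.5, 132.6,  29.5])) L (array([ 506.9, -131.4,    6. ]), array([-29. , 132.3,   4.6])) R (array([ 503.8, -189.6,    6. ]), array([ 29.3, 132.4,   4.6]))
jar base far (array([ 523.7, -161.4,  103.6]), array([ 0.1, 34.9, 23.9])) (array([ 505.2, -134.5,  123.6]), array([-25.7,  14.7,   4.1])) (array([ 502.3, -188.4,  123.6]), array([28.2, 14.8,  4.1]))
tray front L,R (array([ 472.3, -114.9,    6. ]), array([-43.7, 132. , -30.8])) (array([ 469.2, -201.6,    6. ]), array([ 43.2, 132.1, -29.2]))
```

View pics/w21c.png

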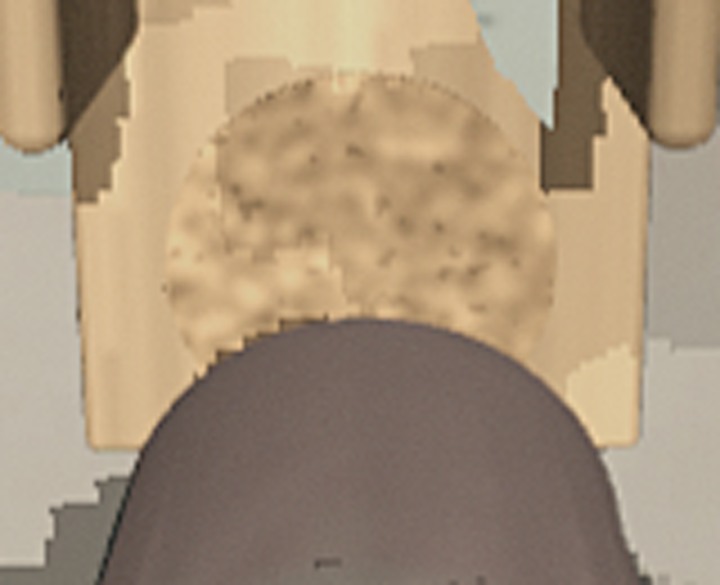

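Request:
{"op": "carry_out", "data": {
  "travel": [
    [0,8,0],
    [-0.5,28,0.5],
    [-0.8,53,1],
    [-0.8,75,1],
    [-0.8,87,1]
  ],
  "roll": [0,0,0,0,0],
  "jaw": [50,50,50,50,50]
}}

```text
t: 28.48
position: [499.1, -157.4, 48.4]
tcp_rot: [-1.567, 0.001, -1.624]
wrist_force: [-0.7, 0.2, -2.0]
finger_gap: 53.8
```

Request:
{"op": "carry_out", "data": {
  "travel": [
    [0,0,0],
    [0,0,0],
    [0,0,0]
  ],
  "roll": [0,0,0],
  "jaw": [50,50,50]
}}

```text
t: 28.73
position: [499.6, -157.3, 49.1]
tcp_rot: [-1.566, 0.001, -1.623]
wrist_force: [0.0, 0.3, -1.8]
finger_gap: 53.8
```

```bash
python3 -c "
from h import *
stat([500.5,-160,41])
s=snapshot('wrist');im=s['img'][:,:,::-1]
cv2.imwrite('pics/w22.png',im)
cv2.imwrite('pics/w22c.png',cv2.resize(im[200:350,220:420],None,fx=4,fy=4,interpolation=2))
"
```

```text
t 28.73 pos [ 499.6 -157.3   49.1] tilt deg (x,y lean of tool axis) [0.29 0.03] yaw -93.02 F [ 0.   0.3 -1.8] gap 53.8 q [-0.47  0.32  1.82  0.    1.    1.15]
 to [500.5, -160, 41] [2.7 8.1 1. ]
```

View pics/w22c.png

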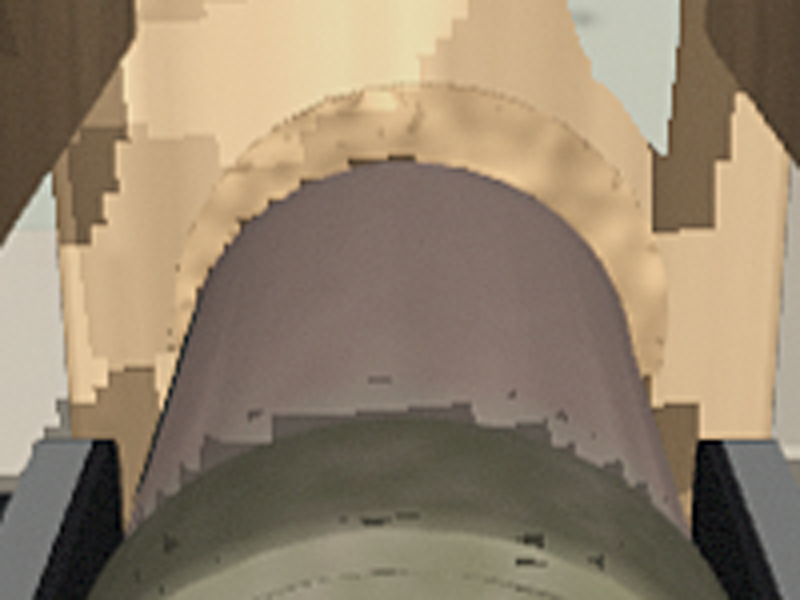

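```bash
python3 -c "
from h import *
s=snapshot('wrist');st=sense();R=Rn.from_euler('xyz',st['tcp_rot'])
c=lambda p:((p[0]+.5)/4-.5+220,(p[1]+.5)/4-.5+200)
f=lambda p,z:R.inv().apply(ray(s,c(p),z)-st['position']).round(1)
zb=st['position'][2]-34.7
print('cork far',f((420,83),6),f((175,310),6),f((665,310),6))
print('jar base far',f((405,160),zb),f((200,300),zb),f((620,300),zb),zb)
"
```

```text
cork far [ 2.  44.2 30.3] [-27.7  44.    1.7] [31.9 44.   1.7]
jar base far [ 0.2 34.9 23.9] [-23.4  34.7   6.9] [25.  34.8  7. ] 15.299435402905246
```

Request:
{"op": "carry_out", "data": {
  "travel": [
    [0.7,1,1],
    [1.5,3,2],
    [1.5,5,2],
    [1.5,5,2]
  ],
  "roll": [0,0,0,0],
  "jaw": [50,50,50,50]
}}

```text
t: 29.17
position: [502.4, -159.6, 45.0]
tcp_rot: [-1.564, -0.0, -1.624]
wrist_force: [-0.3, -0.2, -2.3]
finger_gap: 53.8
```

```bash
python3 -c "
from h import *
stat([500.5,-160,41])
s=snapshot('wrist');im=s['img'][:,:,::-1]
cv2.imwrite('pics/w23c.png',cv2.resize(im[200:350,220:420],None,fx=4,fy=4,interpolation=2))
"
```

```text
t 29.17 pos [ 502.4 -159.6   45. ] tilt deg (x,y lean of tool axis) [ 0.4  -0.03] yaw -93.04 F [-0.3 -0.2 -2.3] gap 53.8 q [-0.47  0.34  1.81  0.    0.99  1.15]
 to [500.5, -160, 41] [ 0.5  4.  -1.9]
```

View pics/w23c.png

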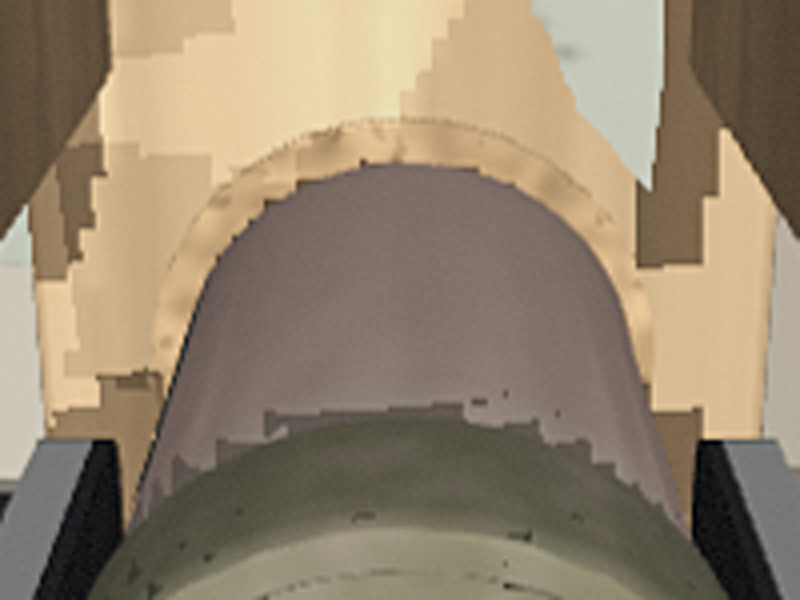

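```bash
python3 -c "
from h import *
s=snapshot('wrist');st=sense();R=Rn.from_euler('xyz',st['tcp_rot'])
c=lambda p:((p[0]+.5)/4-.5+220,(p[1]+.5)/4-.5+200)
f=lambda p,z:R.inv().apply(ray(s,c(p),z)-st['position']).round(1)
zb=st['position'][2]-34.7
print('cork far',f((405,118),6),f((155,320),6),f((653,320),6))
print('jar base far',f((405,160),zb),zb)
"
```

```text
cork far [ 0.5 39.  27.8] [-29.2  38.9   2.8] [29.9 38.9  2.9]
jar base far [ 0.5 34.9 24.1] 10.151569524607915
```

Jar is over the cork within about 0.5 mm. Setting it down.

Request:
{"op": "carry_out", "data": {
  "travel": [
    [0,1,-0.3],
    [0,2,-0.5],
    [0,3,-0.5],
    [0,3.7,-0.5],
    [0,3.7,-0.5]
  ],
  "roll": [0,0,0,0,0],
  "jaw": [50,50,50,50,50]
}}

```text
t: 29.68
position: [501.5, -159.3, 40.9]
tcp_rot: [-1.565, 0.0, -1.624]
wrist_force: [-0.1, -0.5, -1.6]
finger_gap: 54.0
```

Request:
{"op": "carry_out", "data": {
  "travel": [
    [0,0.4,0],
    [0,0.4,0]
  ],
  "roll": [0,0],
  "jaw": [50,50]
}}

```text
t: 29.85
position: [501.7, -159.4, 40.7]
tcp_rot: [-1.564, 0.0, -1.624]
wrist_force: [-0.3, 0.3, -0.4]
finger_gap: 53.9
```

Weight is coming off. One more small step, then release.

Request:
{"op": "carry_out", "data": {
  "travel": [
    [0,0.5,0],
    [0,0.5,0]
  ],
  "roll": [0,0],
  "jaw": [50,50]
}}

```text
t: 30.02
position: [502.0, -159.5, 40.7]
tcp_rot: [-1.564, 0.0, -1.624]
wrist_force: [-1.8, 1.0, 3.1]
finger_gap: 54.0
```

Request:
{"op": "carry_out", "data": {
  "travel": [
    [0,0,0],
    [0,0,0],
    [0,0,0],
    [0,0,0],
    [0,0,0]
  ],
  "roll": [0,0,0,0,0],
  "jaw": [57,65,75,82,82]
}}

```text
t: 30.43
position: [502.0, -159.5, 40.7]
tcp_rot: [-1.564, 0.0, -1.624]
wrist_force: [0.0, -0.5, -0.3]
finger_gap: 82.4
```

Request:
{"op": "carry_out", "data": {
  "travel": [
    [0,-8,0],
    [0,-30,0],
    [0,-65,0],
    [0,-100,0],
    [0,-130,0]
  ],
  "roll": [0,0,0,0,0],
  "jaw": [82,82,82,82,82]
}}

```text
t: 30.85
position: [501.4, -159.6, 173.3]
tcp_rot: [-1.562, -0.001, -1.624]
wrist_force: [0.4, -0.8, 1.7]
finger_gap: 81.9
```

Request:
{"op": "carry_out", "data": {
  "travel": [
    [0,-10,-20],
    [0,-20,-50],
    [0,-20,-80],
    [0,-20,-95],
    [0,-20,-95]
  ],
  "roll": [0,0,0,0,0],
  "jaw": [82,82,82,82,82]
}}

```text
t: 31.27
position: [403.8, -153.9, 192.8]
tcp_rot: [-1.563, -0.001, -1.625]
wrist_force: [-0.4, 0.6, 0.2]
finger_gap: 82.2
```

```bash
python3 -c "
from h import *
stat()
cv2.imwrite('pics/w24.png',snapshot('wrist')['img'][:,:,::-1])
cv2.imwrite('pics/s24.png',snapshot('side')['img'][:,:,::-1])
t=snapshot('top')['img'][:,:,::-1];cv2.imwrite('pics/t24.png',cv2.resize(t[150:300,150:450],None,fx=2.6,fy=2.6,interpolation=2))
"
```

```text
t 31.27 pos [ 403.8 -153.9  192.8] tilt deg (x,y lean of tool axis) [ 0.42 -0.06] yaw -93.1 F [-0.4  0.6  0.2] gap 82.2 q [-0.57 -0.07  1.92  0.    1.29  1.06]
```

View pics/w24.png

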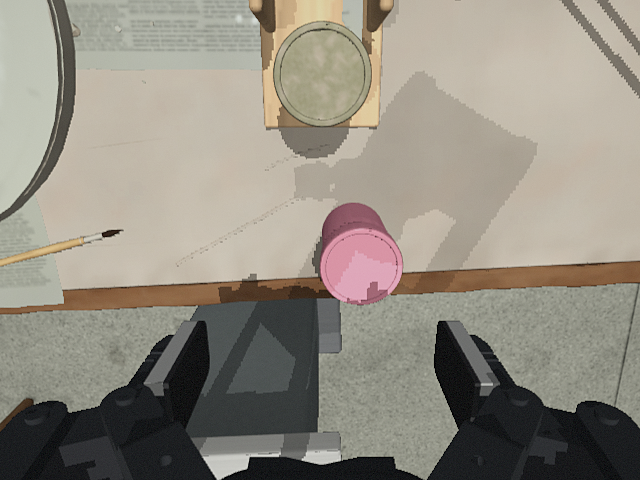

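View pics/s24.png

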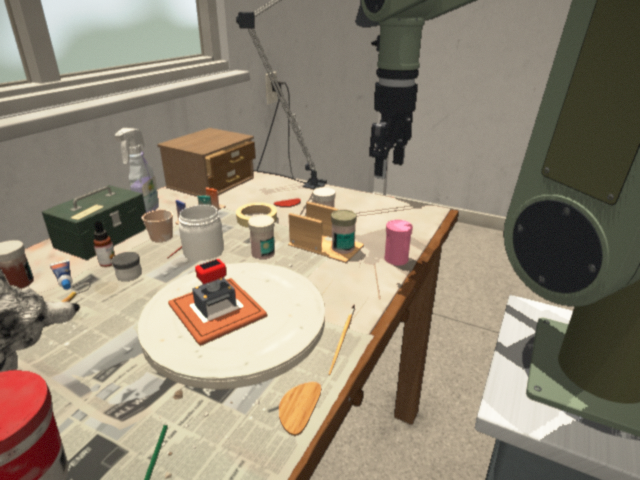

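View pics/t24.png

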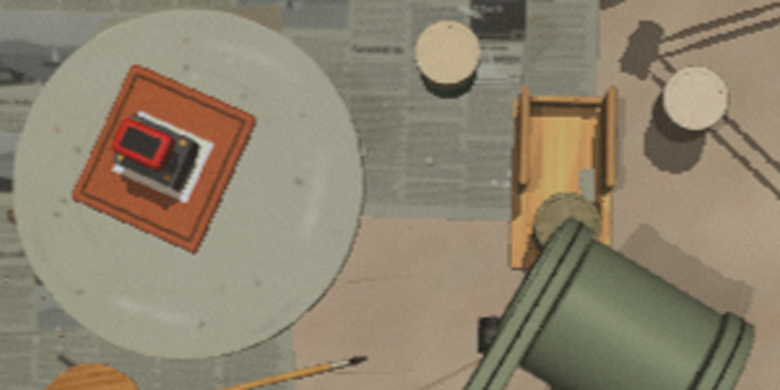

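Wrist view shows the jar upright over the cork at (322,73). In the side view the stamp stands on the panel at (212,287) and the jar is at (343,232) as at the start. In the top view the bystanders are at (322,170) and (417,188), also unmoved. Handing in.

```bash
python3 -c "
from station import job_done
print(job_done())"
```

```text
the job is handed in; nothing more can be done
None
```

The plaque has been pressed, the stamp is left standing on its panel, the jar is back on its cork disc, and the job is handed in (about 31 s of the 72 s).

- **Order of work:** I set the jar aside on bare table, at about (415, -10) mm rather than the suggested (430, -20). I then lifted the stamp by its head, closing along x, and stood it on the panel. After the press I put the jar back.
- **Press:** the die met its stop after about 16 mm of travel. The force read 19.4–20.0 N for at least 0.8 s, and I held the same command for about 1.25 s in all. The head then sprang fully back up.
- **Stamp position:** it looks square to the panel. It is centred to about 0.5 mm across; along the panel's long side my readings differed, giving 0.5 to 2 mm off centre.
- **Jar and neighbours:** the jar is upright and was about 0.5 mm off the cork's centre when set down. The two neighbouring jars are at the same pixel positions as at the start.

**Didn't go cleanly:**
- The tool picked up about 2° of lean in transit. I took it out before gripping the stamp.
- A sideways force of about 7 N built up during the press, but the stamp did not visibly shift.
- The cameras disagreed by 2–4 mm in absolute position, so I judged both final placings in the wrist view.

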